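# Set out two queues of traffic on the model road

### The arm

A 6-joint arm with a two-finger parallel gripper is mounted at the origin on a cart in front of the work surface, level with it; the furniture and walls round the work are solid. World frame = base frame: x ahead of the robot, y to its left, z up, the work surface at z = 0. Lengths are in m, angles in degrees, forces in N, time in s.
With the tool pointing down it reaches from about 0.4 to 0.825 m from the base axis. Payload 7 kg.
Tool frame: the origin (TCP) lies at the centre of the arm's flange, where the gripper is bolted on; the fingertips stand 178 mm ahead of it and the grasp point (between the pads) lies 159 mm ahead of it (r.tips_ahead is the z of the fingertips in the tool frame, in m); z points along the fingers, y is the line along which they close (so a half turn about z gives the same grasp; the last joint's range is limited). The gripper opens to 88 mm and grips with 3 to 60 N. Pads are 19 mm wide; open, the fingers measure 130 mm over their backs; the gripper's body (78 mm by 193 mm) begins 47 mm behind the grasp point.
Start: joints at [82.053, 20.546, 0.682, 0, -70.136, -16.507], TCP at [0.279, 0.614, 0.405] pointing down, gripper open.
Joint ranges: [-176.03, 176.03], [-82.01, 121.73], [-58.28, 71.71], [-173.87, 95.51], [-174.79, -0.11], [-173.66, 173.66]. Speed limits (degrees/s): [136.94, 136.94, 172.46, 180, 180, 180].

### API

Orientations are given as [roll, pitch, yaw] about the fixed x, y, z axes, in that order (R = Rz(yaw) Ry(pitch) Rx(roll)).
In Python, from plant import r gives the robot as it stands. The module is installed in compiled form; this text tells all that it offers.
- The arm moves only by the shell command python3 -m pendant 'ROWS' [FORCE]. ROWS is JSON, a list that holds one entry, the list of rows, each a list of 7 numbers: the shift along the tool's x, y, z in m, then the turn, a rotation vector about the tool's x, y, z in degrees, then the gripper command: -1 is shut, 1 is fully open, values between are in proportion. A call has 1 to 5 rows; each row is the pose to reach, as a shift and turn from the pose commanded when the call began, along the tool's axes at that moment; what a row does not reach only later rows make up. A row lasts 1/10 s, in which the tool goes at most 50 mm and 8.59 degrees, less where a joint would pass 70% of its speed; a pose out of reach is approached as far as the arm can. A call with a gripper value outside its range is refused whole. The fingers move at their own pace and stop on an object; FORCE is the grip in N (left out, the last holds). Time passes only in rows, so rows that repeat a pose let the fingers close. It gives the time, the measured TCP pose, the force, the opening and the grip force at its end, in the units of the state.
- r.get_state(): the state, without advancing time (a new reading comes with each control period).
- r.capture(name): name is "scene" or "top"; returns the picture (384x512x3 uint8, red, green, blue); there is no depth.
- r.camera_params(name): a dict with "fx", "fy", "cx", "cy" (pixels), "R" (3x3) and "t" (3): a world point X has camera coordinates R X + t. Camera axes: x right, y down, z forward; pixel columns grow to the right and rows downward; lengths in m; the calibration is good to about 2 mm. A picture is of the moment at which its call begins. camera_params takes no time and is no camera call.
- r.close_job(): hands the job in; it is judged then, once.
The state is a dict: "time_s": time; "joints": joint angles; "qd": joint speeds; "joint_torque": joint torques, N m; "tcp_pos": TCP position; "eef_rot": TCP orientation; "contact_force": force on the tool from outside, world axes, zero at the start; "moment": the same for the moment, N m; "gripper_width": finger opening in m; "gripper_force": force on a finger pad.
Only numpy, scipy, OpenCV 4.12 (cv2) and the standard library are available. Lean on these libraries where they do the work, as an engineer would, in place of code of your own. Each camera call takes 0.05 s, during which the arm holds its last target. There are 200 camera calls.

### The job

Set out the traffic on the model road in two queues, each vehicle straight behind the one ahead, facing the same way as it, with a gap of about 25 mm. Put the red flat trailer behind the maroon lorry, its draw bar towards the lorry, and stand the red telephone box upright in the middle of the trailer's flat bed; put the yellow van behind the lime green estate car, and the teal saloon behind the van. Leave the bus shelter and the mustard-roofed hut where they are.

Things in the scene. Friction and masses are not known exactly. Their poses are not given: they have to be found in the camera images.
- lorry_centre (a point): model lorry, maroon cab and cream box body, 31 wide x 84 long x 40 high mm, glued to the board. Its axes: -y is the way it faces (its nose), +y its rear, z up; at yaw 0 it faces the robot's right. The point is its centre, half-way up, 20 mm above the board.
- estate_centre (a point): lime green model estate car, 21 wide x 55 long x 18 high mm, glued to the board. Its axes: -y is the way it faces (its nose), +y its rear, z up; at yaw 0 it faces the robot's right. The point is its centre, half-way up, 9 mm above the board.
- trailer_centre (a point): red flat model trailer, loose, 27 wide x 108 long x 24 high mm over all, draw bar included. -y points along its draw bar (forward), +y to its rear, z up. The point is the centre of the whole, 12 mm above the board; the thin draw bar fills y = -54 to -28 mm, the bed y = -28 to +54 mm. Best gripped across the sides at the bed's middle (26 mm wide, from wheel level to 16 mm above the board).
- trailer_bed (a point): middle of the trailer's flat bed, on its top surface, 12 mm above the board and 13 mm to +y (rearward) of the trailer's centre; axes as the trailer's. The bed is 22 mm wide between two side rails 4 mm high, and 82 mm long; a board 12 mm high stands across its rear end.
- van_centre (a point): yellow model van, loose, 35 wide x 80 long x 39 high mm (body about 30 mm wide where gripped). Its axes: -y is the way it faces (its nose), +y its rear, z up; at yaw 0 it faces the robot's right. The point is its centre, half-way up, 19 mm above the board.
- saloon_centre (a point): teal (blue-green) model saloon car, loose, 23 wide x 59 long x 20 high mm; gripped across the body. Its axes: -y is the way it faces (its nose), +y its rear, z up; at yaw 0 it faces the robot's right. The point is its centre, half-way up, 10 mm above the board.
- phone_box_centre (a point): red telephone box, loose, upright, 12 x 12 x 33 mm. The point is its centre, 16.5 mm above its foot; x and y are square to its sides, z up.
- shelter_centre (a point): small grey bus shelter, 26 x 66 x 26 mm, loose, to be left alone. The point is its centre, half-way up; its length runs along y.
- hut_centre (a point): goods hut with grey walls and a mustard yellow roof, 40 x 65 x 41 mm, loose, to be left alone. The point is its centre, half-way up; its length runs along y.
Things that resemble listed ones, but are neither listed nor needed, are in the scene too. There is more than one size of the part that bears van_centre; the job needs the larger.

How it is judged (in metres and radians):
At the end, for the whole second after the job is handed in: Each vehicle behind its leader on its wheels: gap 25 mm give or take 14, sideways within 13 mm, within 10 degrees, facing the same way. Telephone box upright on the trailer's bed, within 13 mm of its middle lengthwise, 8 mm across. All released and at rest (y of trailer_centre in the frame of lorry_centre between 0.107 and 0.135 m and x of trailer_centre in the frame of lorry_centre between -0.013 and 0.013 m and y of lorry_centre in the frame of trailer_centre below 0 m and angle between the y axis of trailer_centre and the y axis of lorry_centre, either way round below 0.18 rad and angle between each of trailer_centre, van_centre, saloon_centre, phone_box_centre's own z axis and vertical below 0.12 rad and height (world z) of trailer_centre below 0.017 m and y of van_centre in the frame of estate_centre between 0.0785 and 0.1065 m and x of van_centre in the frame of estate_centre between -0.013 and 0.013 m and y of estate_centre in the frame of van_centre below 0 m and angle between the y axis of van_centre and the y axis of estate_centre, either way round below 0.18 rad and height (world z) of van_centre below 0.0245 m and y of saloon_centre in the frame of van_centre between 0.0805 and 0.1085 m and x of saloon_centre in the frame of van_centre between -0.013 and 0.013 m and y of van_centre in the frame of saloon_centre below 0 m and angle between the y axis of saloon_centre and the y axis of van_centre, either way round below 0.18 rad and height (world z) of saloon_centre below 0.015 m and y of phone_box_centre in the frame of trailer_bed between -0.013 and 0.013 m and x of phone_box_centre in the frame of trailer_bed between -0.008 and 0.008 m and z of phone_box_centre in the frame of trailer_bed between 0.013 and 0.02 m); the robot touches nothing.
It fails at once if the bus shelter is pushed from its place (more than 15 mm) (distance of shelter_centre from where it was at the start of the episode above 0.015 m).
It fails at once if the hut is pushed from its place (more than 15 mm) (distance of hut_centre from where it was at the start of the episode above 0.015 m).
It also fails if it takes over 109 s, if anything falls off the work surface, if the arm or the gripper's body presses on something with over 40 N, if the wrist force passes 120 N, or if a joint passes its speed limit or range.

## Working session

There is one attempt and no reset: what is moved stays moved. The work goes in short steps, Python scripts to look and compute and a shell command to move; the robot and the scene stay as the last step left them, time stands still between calls to the robot, and variables do not carry over. Pictures are saved under pics/ and viewed, at most 14 in all, crops included, and the job is handed in when it is done.

```bash
mkdir -p pics; python3 - <<'E'
from plant import r
import cv2
for n in("scene","top"):
    im=r.capture(n); cv2.imwrite(f"pics/{n}0.png",cv2.resize(im[:,:,::-1],(800,600),interpolation=cv2.INTER_CUBIC)); cv2.imwrite(f"pics/{n}raw.png",im[:,:,::-1])
    print(n,r.camera_params(n))
s=r.get_state();print(s)
E
```

```text
scene {'fx': 459.66720805293727, 'fy': 459.66720805293727, 'cx': 253.82794871734941, 'cy': 188.6127138068939, 'R': array([[ 0.5002636 , -0.86581983,  0.00960975],
       [-0.66859414, -0.3933128 , -0.63109977],
       [ 0.55019833,  0.30929122, -0.77564214]]), 't': array([-0.26603745,  0.4605077 ,  1.04050211])}
top {'fx': 367.88781670774586, 'fy': 367.88781670774586, 'cx': 263.0171420786277, 'cy': 194.43886850277343, 'R': array([[-0.01261073, -0.99967855, -0.02199447],
       [-0.98049928,  0.016677  , -0.19581378],
       [ 0.19611763,  0.01909621, -0.98039441]]), 't': array([0.06785656, 0.64282793, 1.01116344])}
{'time_s': 0.1, 'joints': array([ 8.20531223e+01,  2.05880067e+01,  6.40601521e-01, -1.70858394e-02,
       -7.01350025e+01, -1.65061004e+01]), 'qd': array([ 0.01253391, -0.10652082,  0.16507387,  0.1622161 ,  0.06177889,
       -0.06655399]), 'joint_torque': array([-1.38142637e-03, -5.84163308e+01,  2.93750918e+01,  7.01547951e+00,
        1.01764739e-02, -4.57030808e-05]), 'tcp_pos': array([0.27935759, 0.61430667, 0.40382259]), 'eef_rot': array([ 1.79916424e+02, -8.01475356e-03, -2.44587897e+01]), 'contact_force': array([-0.48213026, -0.01994908,  0.06581611]), 'moment': array([-0.06559072,  0.01950733,  0.02988961]), 'gripper_force': 0.0, 'gripper_width': 0.0878124127596568}
```

View pics/scene0.png

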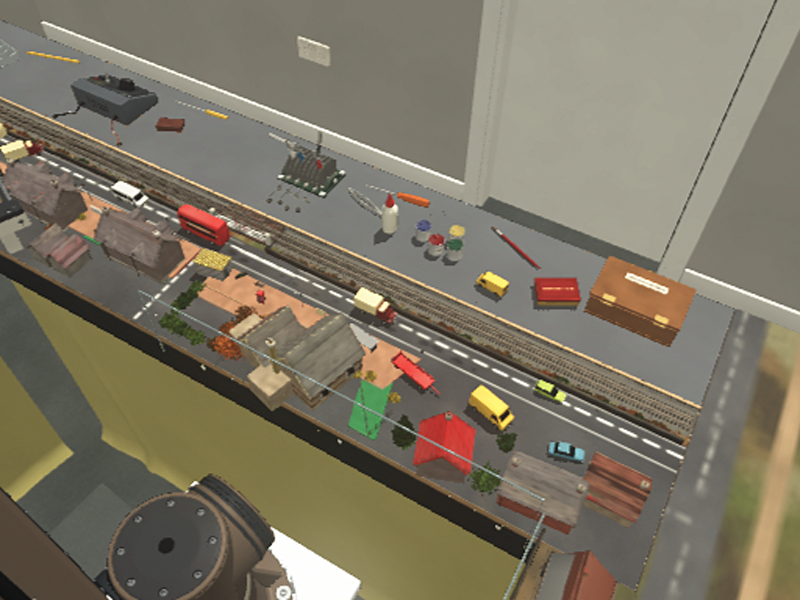

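View pics/top0.png

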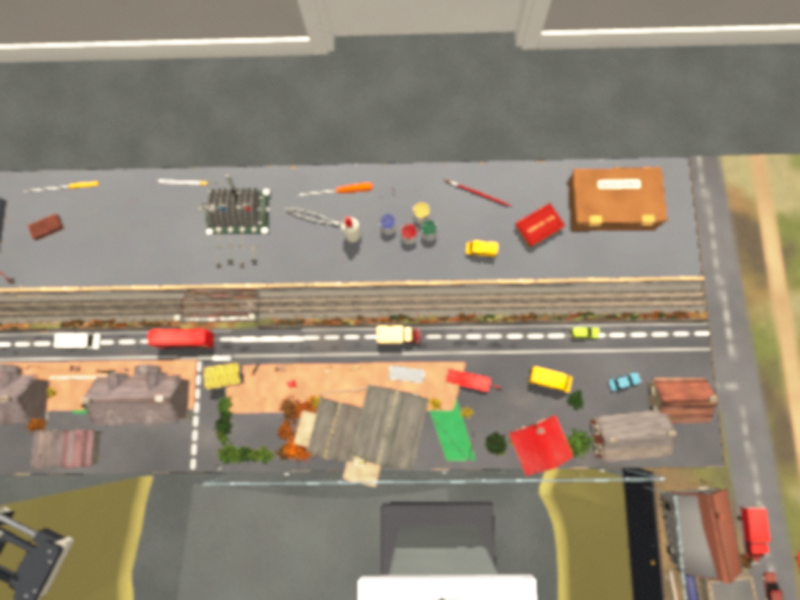

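Scene shows two yellow vans: the large one on the road side (490,408) and a small one on the bench behind the track (492,284). The larger fits. The lorry is at (374,304), the estate at (549,390), the trailer at (415,373), the saloon at (566,451) and the telephone box candidate at (260,296). I'll confirm these in enlarged crops.

```bash
python3 - <<'E'
import cv2,numpy as np
s=cv2.imread("pics/sceneraw.png");t=cv2.imread("pics/topraw.png")
def c(im,x,y,w,h,k): return cv2.resize(im[y:y+h,x:x+w],None,fx=k,fy=k,interpolation=cv2.INTER_CUBIC)
cv2.imwrite("pics/c1.png",c(s,220,180,160,120,5))
cv2.imwrite("pics/c2.png",np.vstack([c(t,235,200,100,60,8)[:240*2][:300],c(t,335,200,100,60,8)[:300]]))
cv2.imwrite("pics/c3.png",np.hstack([c(s,136,165,50,60,8),c(t,165,220,50,60,8)]))
E
```

```text
(no output)
```

View pics/c1.png

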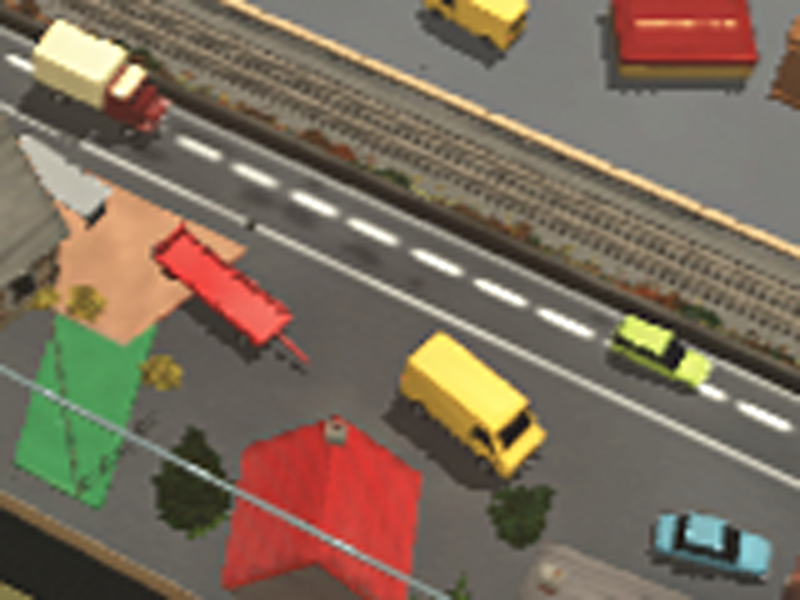

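View pics/c2.png

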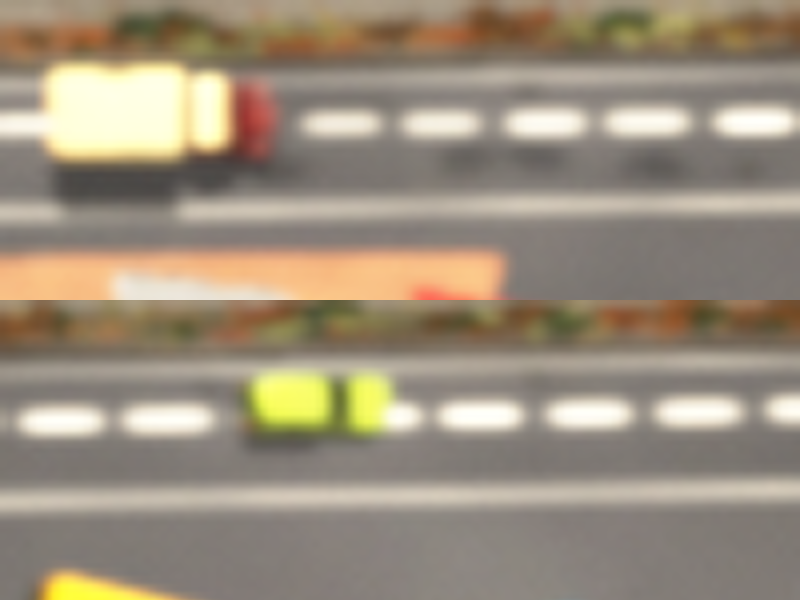

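View pics/c3.png

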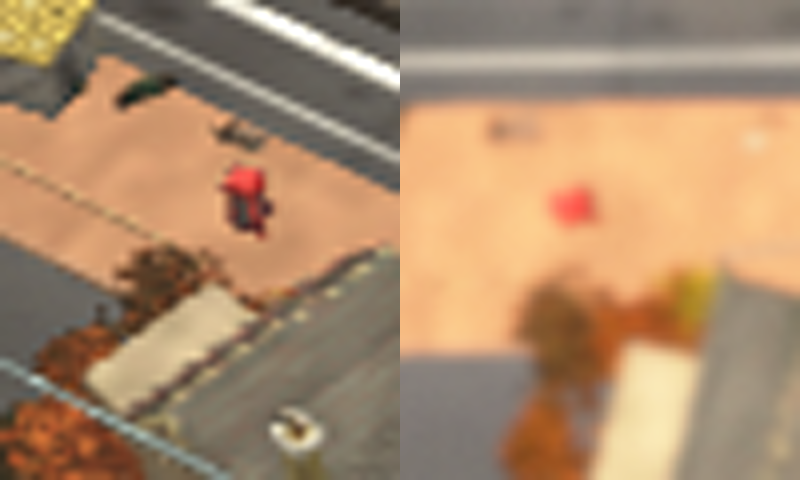

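```bash
cat > h.py <<'E'
import cv2,numpy as np
from scipy.optimize import least_squares
from plant import r
P={n:r.camera_params(n) for n in("scene","top")}
def proj(n,X):
    p=P[n];c=np.asarray(X)@p["R"].T+p["t"];return np.c_[p["fx"]*c[:,0]/c[:,2]+p["cx"],p["fy"]*c[:,1]/c[:,2]+p["cy"]]
def ray(n,u,v,z):
    p=P[n];d=p["R"].T@[(u-p["cx"])/p["fx"],(v-p["cy"])/p["fy"],1];o=-p["R"].T@p["t"];return o+d*(z-o[2])/d[2]
def box(w,l,z0,z1): return np.array([[x,y,z] for x in(-w/2,w/2) for y in(-l/2,l/2) for z in(z0,z1)])/1e3
SH=dict(van=box(32,80,5,37),saloon=np.r_[box(23,59,6,10),box(16,25,10,20)],estate=np.r_[box(21,55,5,10),box(17,32,10,18)],
 lorry=box(31,84,8,36),phone=box(12,12,0,33),
 trailer=np.array([[x,y,z] for x in(-13,13) for y,z in((-28,8),(-28,16),(54,8),(54,24))]+[[0,-54,7]])/1e3)
D=np.array([[np.cos(a),np.sin(a)] for a in np.linspace(0,2*np.pi,24,endpoint=False)])
K=4
def mask(im,roi,f):
    x0,y0,x1,y1=roi;b=cv2.resize(im[y0:y1,x0:x1],None,fx=K,fy=K,interpolation=cv2.INTER_CUBIC)
    m=f(cv2.cvtColor(b,cv2.COLOR_RGB2HSV).astype(int)).astype(np.uint8)
    k,l,s,_=cv2.connectedComponentsWithStats(cv2.morphologyEx(m,cv2.MORPH_CLOSE,np.ones((17,17)))) 
    i=1+np.argmax(s[1:,4]);ys,xs=np.nonzero((l==i)&(m>0))
    return np.c_[(xs+.5)/K-.5+x0,(ys+.5)/K-.5+y0]
def hue(a,b,s=110,v=60): return lambda h:(h[...,0]>=a)&(h[...,0]<=b)&(h[...,1]>s)&(h[...,2]>v)
red=lambda h:((h[...,0]<6)|(h[...,0]>173))&(h[...,1]>140)&(h[...,2]>70)
cream=lambda h:((h[...,0]>18)&(h[...,0]<40)&(h[...,1]>45)&(h[...,2]>120))|(((h[...,0]<8)|(h[...,0]>170))&(h[...,1]>100)&(h[...,2]>60))
def fit(name,obs,x0,zb=0,fixyaw=None):
    """obs: {view: pts}"""
    S={n:np.percentile(p@D.T,99.7,axis=0) for n,p in obs.items()}
    def f(q):
        a=q[2] if fixyaw is None else np.radians(fixyaw);R=np.array([[np.cos(a),-np.sin(a),0],[np.sin(a),np.cos(a),0],[0,0,1]])
        X=SH[name]@R.T+[q[0],q[1],zb]
        return np.concatenate([(proj(n,X)@D.T).max(0)-s for n,s in S.items()])
    best=min((least_squares(f,[x0[0],x0[1],x0[2]+da],loss="soft_l1",x_scale=[.01,.01,.1]) for da in(-.3,0,.3)),key=lambda o:o.cost)
    q=best.x;print(name,np.round(q[:2],4),"yaw",round(np.degrees(q[2]),1),"rms px",round(np.sqrt((f(q)**2).mean()),2));return q
E
python3 - <<'E'
from h import *
I={n:cv2.imread(f"pics/{n}raw.png")[:,:,::-1].copy() for n in("scene","top")}
T={"van":((294,240,336,282),(335,230,370,256),hue(18,32)),
"saloon":((344,275,380,301),(386,235,414,254),hue(85,110,80)),
"trailer":((244,219,290,259),(282,234,325,254),red),
"estate":((338,239,366,263),(363,206,386,219),hue(30,50)),
"lorry":((225,181,256,208),(240,206,271,221),cream),
"phone":((160,182,173,198),(181,241,192,251),red)}
for k,(a,b,f) in T.items():
    o={"scene":mask(I["scene"],a,f),"top":mask(I["top"],b,f)}
    c=o["top"].mean(0);x=ray("top",*c,.012);
    print({n:(p.min(0).round(1),p.max(0).round(1)) for n,p in o.items()})
    fit(k,o,[x[0],x[1],0]);
    for n in o: fit(k,{n:o[n]},[x[0],x[1],0])
# glass edge, shelter, hut
print("glass foot?",ray("top",200/1.5625,483/1.5625,0),ray("scene",150/1.5625,292/1.5625,0))
for n,(u,v) in dict(shelterL=(388,375),shelterR=(425,375),hutR=(242,375),hutL=(204,377)).items(): print(n,ray("top",u/1.5625,v/1.5625,.026))
s=I["scene"];t=I["top"]
def c(im,x,y,w,h,k): return cv2.resize(im[y:y+h,x:x+w],None,fx=k,fy=k,interpolation=cv2.INTER_CUBIC)[:,:,::-1]
cv2.imwrite("pics/c4.png",np.hstack([np.vstack([c(s,336,270,48,36,8),c(t,382,230,48,36,8)]),c(s,180,180,48,72,8)]))
E
```

```text
{'scene': (array([299.6, 245.9]), array([328.6, 275.4])), 'top': (array([337.6, 233.6]), array([366.1, 251.1]))}
van [ 0.5024 -0.2028] yaw -18.7 rms px 1.66
van [ 0.5006 -0.2041] yaw -21.3 rms px 1.64
van [ 0.5038 -0.2006] yaw -17.8 rms px 1.48
{'scene': (array([351.1, 282.9]), array([372.6, 294.4])), 'top': (array([390.4, 239.1]), array([407.9, 249.1]))}
saloon [ 0.4965 -0.3457] yaw 14.0 rms px 1.95
saloon [ 0.4956 -0.3468] yaw 20.7 rms px 1.65
saloon [ 0.4977 -0.3433] yaw 14.0 rms px 2.08
{'scene': (array([250.4, 224.4]), array([280.4, 251.4])), 'top': (array([285.9, 236.1]), array([313.1, 250.4]))}
trailer [ 0.5012 -0.0588] yaw -15.0 rms px 2.85
trailer [ 0.5005 -0.0598] yaw -15.8 rms px 1.48
trailer [ 0.502  -0.0569] yaw -13.6 rms px 3.52
{'scene': (array([342.1, 242.6]), array([360.9, 256.9])), 'top': (array([365.4, 209.4]), array([382.9, 216.4]))}
estate [ 0.5922 -0.2776] yaw -1.5 rms px 1.41
estate [ 0.5908 -0.2778] yaw -8.8 rms px 1.23
estate [ 0.5931 -0.2767] yaw -0.9 rms px 1.48
{'scene': (array([225.6, 180.6]), array([255.4, 205.9])), 'top': (array([239.6, 205.6]), array([268.9, 220.4]))}
lorry [0.5974 0.0855] yaw 2.0 rms px 1.9
lorry [0.6023 0.0862] yaw 4.6 rms px 2.11
lorry [0.5954 0.0859] yaw 2.8 rms px 0.67
{'scene': (array([163.6, 185.4]), array([168.4, 193.6])), 'top': (array([184.1, 243.6]), array([188.1, 246.9]))}
phone [0.5017 0.2886] yaw -0.8 rms px 1.49
phone [0.5007 0.2876] yaw 11.9 rms px 1.27
phone [0.5022 0.2901] yaw 16.5 rms px 1.58
glass foot? [0.31927355 0.46129502 0.        ] [0.40823451 0.49046244 0.        ]
shelterL [0.51469479 0.10431743 0.026     ]
shelterR [0.5136971  0.03427415 0.026     ]
hutR [0.51865921 0.38264327 0.026     ]
hutL [0.51590158 0.45537412 0.026     ]
```

View pics/c4.png

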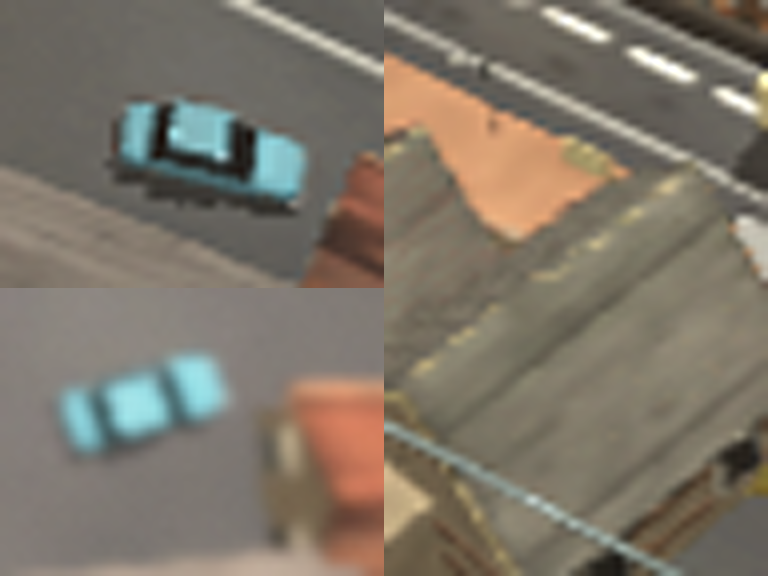

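The pictures confirm the parts:
- **Telephone box:** red, upright, at scene raw (166,190).
- **Saloon:** its longer bonnet is on the right, so it faces right like the others. 
- **Van and trailer:** the van's nose and the trailer's draw bar are also on the right.

Next I'll check the heights of the buildings near the grasps.

```bash
python3 - <<'E'
import cv2,numpy as np
s=cv2.imread("pics/sceneraw.png");t=cv2.imread("pics/topraw.png")
def c(im,x,y,w,h,k): return cv2.resize(im[y:y+h,x:x+w],None,fx=k,fy=k,interpolation=cv2.INTER_CUBIC)
cv2.imwrite("pics/c5.png",np.vstack([c(s,220,240,200,100,4)[:340],c(t,270,244,200,64,4)]))
E
```

```text
(no output)
```

View pics/c5.png

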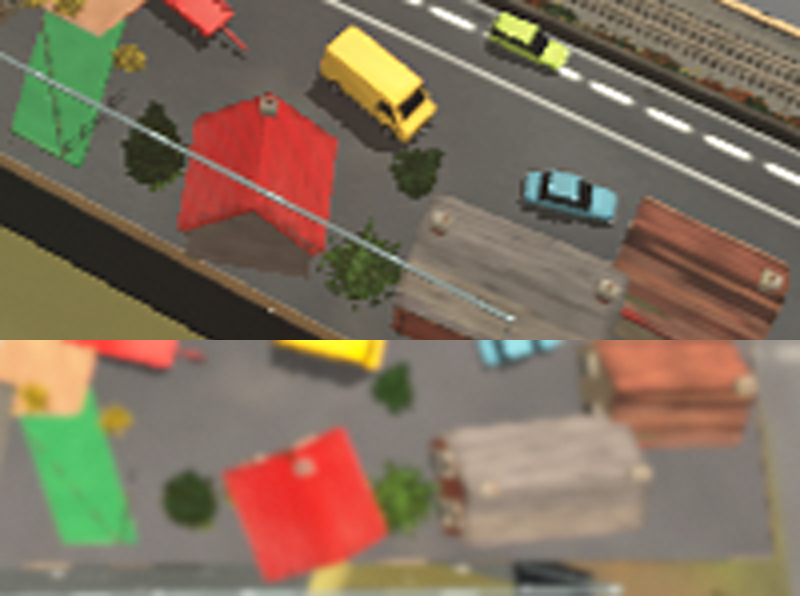

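The top view shows the grey-roof building at (540,480), the red house at (305,500), the red-brown roof at (675,395) and a small tree at (395,385). I'll triangulate their tops.

```bash
python3 - <<'E'
from h import *
def tri(s,t):
    A={n:P[n]["R"] for n in P}
    M=[np.diag([P[n]["fx"],P[n]["fy"],1])@np.c_[P[n]["R"],P[n]["t"]] for n in("scene","top")]
    for m,n in zip(M,("scene","top")): m[0]+=P[n]["cx"]*m[2]; m[1]+=P[n]["cy"]*m[2]
    X=cv2.triangulatePoints(M[0],M[1],np.float64(s).reshape(2,1),np.float64(t).reshape(2,1)).ravel();return (X[:3]/X[3]).round(3)
S=lambda a,b:(220+a/4,240+b/4); T=lambda a,b:(270+a/4,244+(b-340)/4)
for k,a,b in [("redchim",(268,103),(305,465)),("greyL",(440,218),(488,488)),("greyR",(608,288),(642,470)),("brownchim",(772,278),(745,387)),("brownL",(648,198),(605,345)),
 ("tree_van",(418,155),(395,385)),("tree_l",(155,115),(190,495)),("red eave L",(195,118),(228,470)),("red eave R",(338,145),(345,430)),("wire end",(512,318),(620,590))]:
    print(k,tri(S(*a),T(*b)))
f=lambda a,b:(a/1.5625,b/1.5625)
print("bigbarn ridge end",tri(f(345,320),f(425,390)))
E
```

```text
redchim [ 0.411 -0.165  0.094]
greyL [ 0.394 -0.288  0.091]
greyR [ 0.404 -0.392  0.09 ]
brownchim [ 0.46  -0.472  0.084]
brownL [ 0.492 -0.392  0.053]
tree_van [ 0.467 -0.251  0.016]
tree_l [ 0.391 -0.094  0.044]
red eave L [ 0.406 -0.119  0.041]
red eave R [ 0.434 -0.206  0.04 ]
wire end [ 0.333 -0.35   0.141]
bigbarn ridge end [0.468 0.051 0.137]
```

```bash
cat > plan.py <<'E'
import sys,json
from plant import r
import numpy as np
from scipy.spatial.transform import Rotation as Ro
def go(x,y,ztip,psi,tilt_about_y=0):
    """shift/turn in current tool axes to put the fingertips' centre at x,y,ztip; tilt (deg) leans the body to +x"""
    s=r.get_state();R0=Ro.from_euler("xyz",s["eef_rot"],degrees=True)
    R1=Ro.from_euler("y",tilt_about_y,degrees=True)*Ro.from_euler("xyz",[180,0,psi],degrees=True)
    p=np.array([x,y,ztip])-R1.apply([0,0,r.tips_ahead])
    print("t",round(s["time_s"],2),"tcp",s["tcp_pos"].round(4),"rpy",s["eef_rot"].round(1),"w",round(s["gripper_width"],4),"F",s["contact_force"].round(1))
    print(" shift",R0.inv().apply(p-s["tcp_pos"]).round(4),"turn",(R0.inv()*R1).as_rotvec(degrees=True).round(1),"| tips now",(s["tcp_pos"]+R0.apply([0,0,r.tips_ahead])).round(4))
go(*map(float,sys.argv[1:]))
E
python3 plan.py .5045 -.0465 .16 -105
```

```text
t 0.1 tcp [0.2794 0.6143 0.4038] rpy [179.9  -0.  -24.5] w 0.0878 F [-0.5 -0.   0.1]
 shift [0.4785 0.5082 0.0665] turn [ 0.1 -0.1 80.5] | tips now [0.2793 0.6141 0.2257]
```

```bash
M="python3 -m pendant"
python3 -m pendant '[[[0.16,0.17,0.022,0,0,0,1],[0.16,0.17,0.022,0,0,0,1],[0.16,0.17,0.022,0,0,0,1],[0.16,0.17,0.022,0,0,0,1],[0.16,0.17,0.022,0,0,0,1]]]' && python3 plan.py .5045 -.0465 .16 -105
python3 -m pendant '[[[0.16,0.17,0.022,0,0,0,1],[0.16,0.17,0.022,0,0,0,1],[0.16,0.17,0.022,0,0,0,1],[0.16,0.17,0.022,0,0,0,1],[0.16,0.17,0.022,0,0,0,1]]]' >/dev/null
python3 -m pendant '[[[0.16,0.17,0.022,0,0,0,1],[0.16,0.17,0.022,0,0,0,1],[0.16,0.17,0.022,0,0,0,1],[0.16,0.17,0.022,0,0,0,1],[0.16,0.17,0.022,0,0,0,1]]]' >/dev/null
python3 plan.py .5045 -.0465 .16 -105
```

```text
time_s: 0.6
tcp_pos: [0.3549, 0.3904, 0.3822]
eef_rot: [179.9, 0.0, -24.5]
contact_force: [0.1, 0.8, 0.3]
gripper_width: 0.0882
gripper_force: 0.0
t 0.6 tcp [0.3549 0.3904 0.3822] rpy [179.9   0.  -24.5] w 0.0882 F [0.1 0.8 0.3]
 shift [0.3173 0.3355 0.0444] turn [ 0.1 -0.  80.5] | tips now [0.3548 0.3903 0.2041]
t 1.6 tcp [ 0.5054 -0.0512  0.3381] rpy [180.    0.  -24.5] w 0.0877 F [0.1 1.2 0.1]
 shift [-0.0028 -0.0039  0.    ] turn [ 0.   0.  80.5] | tips now [ 0.5053 -0.0512  0.16  ]
```

```bash
python3 -m pendant '[[[-0.003,-0.004,0,0,0,40,1],[-0.003,-0.004,0,0,0,40,1],[-0.003,-0.004,0,0,0,40,1],[-0.003,-0.004,0,0,0,40,1],[-0.003,-0.004,0,0,0,40,1]]]' >/dev/null
python3 -m pendant '[[[0,0,0,0,0,40,1],[0,0,0,0,0,40,1],[0,0,0,0,0,40,1],[0,0,0,0,0,40,1],[0,0,0,0,0,40,1]]]' >/dev/null
python3 plan.py .5045 -.0465 .004 -105
python3 - <<'E'
from h import *
im=r.capture("scene");cv2.imwrite("pics/s1.png",cv2.resize(im[170:320,160:360,::-1],None,fx=4,fy=4,interpolation=cv2.INTER_CUBIC))
E
```

```text
t 2.6 tcp [ 0.504  -0.0437  0.3384] rpy [ 180.    -0.  -104.8] w 0.0878 F [-0.3  0.5  0.5]
 shift [ 0.0025 -0.0013  0.1563] turn [ 0.  -0.   0.2] | tips now [ 0.5039 -0.0437  0.1603]
```

View pics/s1.png

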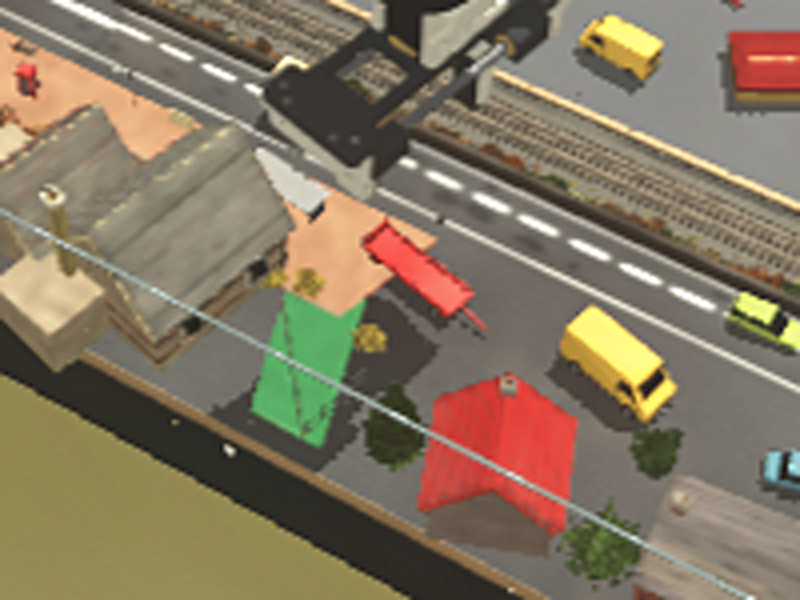

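The gripper hovers over the trailer, with the trailer's red bed at (420,265) and low bushes nearby at (370,335). I'll narrow the fingers and descend.

```bash
python3 -m pendant '[[[0.002,-0.001,0.03,0,0,0,0.1],[0.002,-0.001,0.06,0,0,0,0.1],[0.002,-0.001,0.09,0,0,0,0.1],[0.002,-0.001,0.12,0,0,0,0.1],[0.002,-0.001,0.12,0,0,0,0.1]]]' >/dev/null
python3 -m pendant '[[[0,0,0.012,0,0,0,0.1],[0,0,0.024,0,0,0,0.1],[0,0,0.036,0,0,0,0.1],[0,0,0.036,0,0,0,0.1]]]' >/dev/null
python3 plan.py .5045 -.0465 .004 -105
python3 -m pendant '[[[0,0,0,0,0,0,-1],[0,0,0,0,0,0,-1],[0,0,0,0,0,0,-1],[0,0,0,0,0,0,-1],[0,0,0,0,0,0,-1]]]' 15
python3 -m pendant '[[[0,0,0,0,0,0,-1],[0,0,0,0,0,0,-1],[0,0,-0.02,0,0,0,-1],[0,0,-0.05,0,0,0,-1],[0,0,-0.08,0,0,0,-1]]]'
python3 plan.py .5975 .2195 .08 -90.6
```

```text
t 3.55 tcp [ 0.5042 -0.046   0.1815] rpy [ 179.9   -0.  -104.5] w 0.0482 F [-0.7  0.2 -0.2]
 shift [ 0.0004 -0.0005 -0.0006] turn [ 0.1 -0.   0.5] | tips now [ 0.5038 -0.046   0.0034]
time_s: 4.05
tcp_pos: [0.5049, -0.0458, 0.1831]
eef_rot: [-179.9, 0.0, -104.4]
contact_force: [-0.3, 0.9, 2.9]
gripper_width: 0.0261
gripper_force: 15.0
time_s: 4.55
tcp_pos: [0.5041, -0.046, 0.2629]
eef_rot: [179.9, -0.1, -104.5]
contact_force: [0.5, -0.2, -0.3]
gripper_width: 0.026
gripper_force: 15.0
t 4.55 tcp [ 0.5041 -0.046   0.2629] rpy [ 1.799e+02 -1.000e-01 -1.045e+02] w 0.026 F [ 0.5 -0.2 -0.3]
 shift [-0.2804 -0.0241  0.0044] turn [  0.1  -0.  -13.9] | tips now [ 0.5037 -0.046   0.0848]
```

```bash
python3 -m pendant '[[[-0.0235,-0.091,-0.06,0,0,0,-1],[-0.0235,-0.091,-0.06,0,0,0,-1],[-0.0235,-0.091,-0.06,0,0,0,-1],[-0.15,-0.058,-0.06,0,0,0,-1],[-0.15,-0.058,-0.06,0,0,0,-1]]]' >/dev/null
python3 -m pendant '[[[-0.04,0.01,0,0,0,0,-1],[-0.08,0.021,0,0,0,0,-1],[-0.13,0.034,0,0,0,0,-1],[-0.13,0.034,0,0,0,-7,-1],[-0.13,0.034,0,0,0,-13.9,-1]]]' 
python3 plan.py .5975 .2195 .004 -90.6
```

```text
time_s: 5.55
tcp_pos: [0.5972, 0.1904, 0.3215]
eef_rot: [179.9, -0.0, -90.1]
contact_force: [-0.7, 0.1, -0.1]
gripper_width: 0.026
gripper_force: 15.0
t 5.55 tcp [0.5972 0.1904 0.3215] rpy [179.9  -0.  -90.1] w 0.026 F [-0.7  0.1 -0.1]
 shift [-0.0292 -0.0005  0.1393] turn [ 0.1 -0.   0.5] | tips now [0.5969 0.1903 0.1434]
```

```bash
python3 -m pendant '[[[-0.029,0,0,0,0,0.5,-1],[-0.029,0,0.04,0,0,0.5,-1],[-0.029,0,0.08,0,0,0.5,-1],[-0.029,0,0.115,0,0,0.5,-1],[-0.029,0,0.125,0,0,0.5,-1]]]' >/dev/null
python3 -m pendant '[[[0,0,0.004,0,0,0,-1],[0,0,0.008,0,0,0,-1],[0,0,0.012,0,0,0,-1],[0,0,0.012,0,0,0,-1]]]'
python3 plan.py .5975 .2195 .004 -90.6
python3 -m pendant '[[[0,0,0,0,0,0,-0.1],[0,0,0,0,0,0,0],[0,0,0,0,0,0,0],[0,0,-0.03,0,0,0,0],[0,0,-0.07,0,0,0,0]]]'
python3 plan.py .5015 .289 .12 0 15
```

```text
time_s: 6.45
tcp_pos: [0.5984, 0.2177, 0.1865]
eef_rot: [-179.9, 0.1, -91.1]
contact_force: [-0.7, -0.0, -0.5]
gripper_width: 0.0257
gripper_force: 15.0
t 6.45 tcp [0.5984 0.2177 0.1865] rpy [-1.799e+02  1.000e-01 -9.110e+01] w 0.0257 F [-0.7 -0.  -0.5]
 shift [-0.0018  0.0009  0.0044] turn [-0.1  0.1 -0.5] | tips now [0.5986 0.2178 0.0084]
time_s: 6.95
tcp_pos: [0.5974, 0.2171, 0.2544]
eef_rot: [179.8, -0.2, -91.1]
contact_force: [1.1, 0.4, 0.5]
gripper_width: 0.0437
gripper_force: 0.0
t 6.95 tcp [0.5974 0.2171 0.2544] rpy [179.8  -0.2 -91.1] w 0.0437 F [1.1 0.4 0.5]
 shift [-0.0709  0.0513 -0.0376] turn [-11.6 -11.6 -90.5] | tips now [0.5967 0.2166 0.0763]
```

```bash
python3 -m pendant '[[[0,0,-0.04,0,0,-8,0],[0,0,-0.07,0,0,-16,0],[0,0,-0.07,0,0,-24,0],[0,0,-0.07,0,0,-32,0],[0,0,-0.07,0,0,-40,0]]]'>/dev/null
python3 -m pendant '[[[0,0,0,0,0,-8,0],[0,0,0,0,0,-16,0],[0,0,0,0,0,-24,0],[0,0,0,0,0,-32,0],[0,0,0,0,0,-40,0]]]'>/dev/null
python3 plan.py .5015 .289 .12 0 15
python3 - <<'E'
from h import *
I={n:r.capture(n) for n in P}
o={"scene":mask(I["scene"],(176,158,222,196),red)}
im=I["scene"];cv2.imwrite("pics/s2.png",cv2.resize(im[140:240,140:260,::-1],None,fx=5,fy=5,interpolation=cv2.INTER_CUBIC))
cv2.imwrite("pics/t2.png",I["top"][:,:,::-1])
fit("trailer",o,[.6,.206,0])
E
```

```text
t 7.95 tcp [0.5981 0.2175 0.3259] rpy [-180.    -0.   -10.7] w 0.0439 F [1.  0.2 0.7]
 shift [-0.0629 -0.0608  0.0339] turn [ -1.4 -15.  -10.7] | tips now [0.5981 0.2176 0.1478]
trailer [0.5958 0.2083] yaw -7.0 rms px 2.65
```

View pics/s2.png

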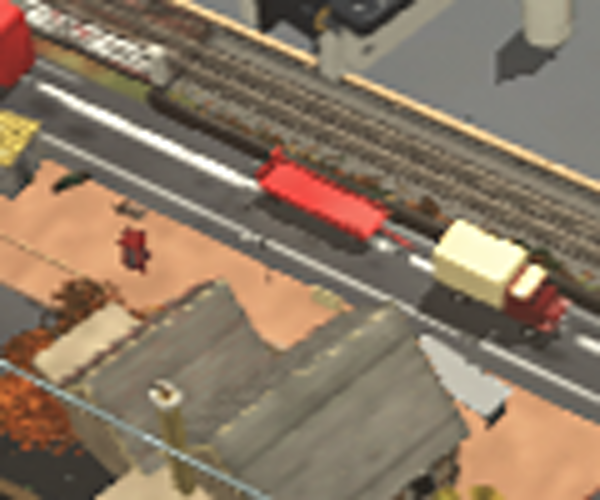

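The trailer stands on the road behind the lorry, its draw bar end at (410,245) and the lorry's rear at (435,260), with the telephone box upright at (133,250). Next I'll fetch the box.

```bash
python3 -m pendant '[[[-0.03,-0.03,0.017,-0.7,-7.5,-5.3,0],[-0.063,-0.061,0.034,-1.4,-15,-10.7,0],[-0.063,-0.061,0.034,-1.4,-15,-10.7,0],[-0.063,-0.061,0.034,-1.4,-15,-10.7,0]]]'>/dev/null
python3 plan.py .5015 .289 .011 0 15
```

```text
t 8.45 tcp [0.5481 0.2903 0.291 ] rpy [179.9  15.1  -0.4] w 0.0439 F [ 1.  -0.3  0.5]
 shift [0.0276 0.0012 0.1044] turn [-0.   0.1 -0.4] | tips now [0.5018 0.2904 0.1191]
```

```bash
python3 -m pendant '[[[0.008,0.001,0.03,0,0,0,0],[0.016,0.001,0.06,0,0,0,0],[0.0235,0.001,0.09,0,0,0,0],[0.0276,0.001,0.104,0,0,0,0],[0.0276,0.001,0.104,0,0,0,0]]]'>/dev/null
python3 plan.py .5015 .289 .011 0 15
python3 -m pendant '[[[0,0,0,0,0,0,-1],[0,0,0,0,0,0,-1],[0,0,0,0,0,0,-1],[0,0,0,0,0,0,-1],[0,0,0,0,0,0,-1]]]' 8
python3 -m pendant '[[[0,0,0,0,0,0,-1],[0,0,0,0,0,0,-1],[-0.008,0,-0.03,0,0,0,-1],[-0.016,0,-0.06,0,0,0,-1],[-0.026,0,-0.097,0,0,0,-1]]]'
python3 plan.py .597 .2185 .06 0 0
```

```text
t 8.95 tcp [0.5475 0.2876 0.1826] rpy [179.9  15.1  -0.5] w 0.0439 F [ 0.   0.  -0.6]
 shift [-0.0001 -0.0014 -0.0005] turn [ 0.   0.1 -0.5] | tips now [0.501  0.2875 0.0107]
time_s: 9.45
tcp_pos: [0.5478, 0.2887, 0.1849]
eef_rot: [-179.9, 15.0, -0.3]
contact_force: [-0.4, -0.0, 3.7]
gripper_width: 0.0125
gripper_force: 8.0
time_s: 9.95
tcp_pos: [0.5473, 0.2883, 0.2843]
eef_rot: [179.9, 15.2, -0.3]
contact_force: [0.9, 1.0, -0.3]
gripper_width: 0.0123
gripper_force: 8.0
t 9.95 tcp [0.5473 0.2883 0.2843] rpy [179.9  15.2  -0.3] w 0.0123 F [ 0.9  1.  -0.3]
 shift [0.0604 0.0695 0.0316] turn [ 0.  15.2 -0.3] | tips now [0.5007 0.2883 0.1124]
```

The box must keep its upright attitude, so I keep the 15° tilt while carrying it.

```bash
python3 plan.py .598 .2195 .063 0 15
```

```text
t 9.95 tcp [0.5473 0.2883 0.2843] rpy [179.9  15.2  -0.3] w 0.0123 F [ 0.9  1.  -0.3]
 shift [0.1067 0.0682 0.0222] turn [-0.   0.2 -0.3] | tips now [0.5007 0.2883 0.1124]
```

```bash
python3 -m pendant '[[[0.035,0.023,-0.01,0,0,0,-1],[0.07,0.046,-0.01,0,0,0,-1],[0.1067,0.068,0,0,0,0,-1],[0.1067,0.068,0.022,0,0,0,-1],[0.1067,0.068,0.022,0,0,0,-1]]]'>/dev/null
python3 plan.py .598 .2195 .024 0 15
python3 - <<'E'
from h import *
I={n:r.capture(n) for n in P}
a=cv2.resize(I["scene"][150:200,170:235,::-1],None,fx=6,fy=6,interpolation=cv2.INTER_CUBIC)
b=cv2.resize(I["top"][190:240,185:250,::-1],None,fx=6,fy=6,interpolation=cv2.INTER_CUBIC)
cv2.imwrite("pics/s3.png",np.hstack([a,b]))
E
```

```text
t 10.45 tcp [0.6438 0.2185 0.2315] rpy [179.9  15.4  -0.5] w 0.0128 F [-0.8  1.  -0.1]
 shift [ 0.0097 -0.0011  0.0341] turn [ 0.   0.4 -0.5] | tips now [0.5965 0.2185 0.0598]
```

View pics/s3.png

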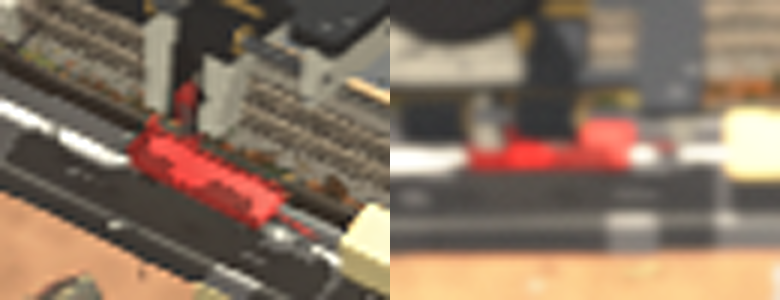

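The scene crop shows the box at about (187,105) between the fingers, with the trailer bed from (135,150) to (285,210) below. I'll compare with the predicted projections.

```bash
python3 - <<'E'
from h import *
c=lambda n,X:((proj(n,X)-([170,150] if n=="scene" else [185,190]))*6).round(0)
for dx in(-.006,0,.006): print(dx,"box top",c("scene",[[.598+dx,.2185,.082]]),"foot",c("scene",[[.598+dx,.2185,.049]]))
for x,y in((.598,.2065),(.595,.2065)):
  for n in P: print(n,"bed corners L-near,L-far,R-near,R-far, bar tip",c(n,[[x-.013,y+.054,.016],[x+.013,y+.054,.016],[x-.013,y-.028,.016],[x+.013,y-.028,.016],[x,y-.054,.007]]).tolist())
E
```

```text
-0.006 box top [[184.  85.]] foot [[190. 129.]]
0 box top [[191.  77.]] foot [[196. 121.]]
0.006 box top [[198.  69.]] foot [[203. 113.]]
scene bed corners L-near,L-far,R-near,R-far, bar tip [[120.0, 148.0], [148.0, 116.0], [252.0, 210.0], [280.0, 177.0], [310.0, 224.0]]
top bed corners L-near,L-far,R-near,R-far, bar tip [[72.0, 166.0], [73.0, 115.0], [234.0, 164.0], [234.0, 113.0], [287.0, 140.0]]
scene bed corners L-near,L-far,R-near,R-far, bar tip [[116.0, 152.0], [145.0, 120.0], [249.0, 214.0], [277.0, 181.0], [307.0, 228.0]]
top bed corners L-near,L-far,R-near,R-far, bar tip [[72.0, 172.0], [73.0, 121.0], [234.0, 169.0], [234.0, 118.0], [287.0, 146.0]]
```

```bash
python3 - <<'E'
from h import *
I={n:r.capture(n) for n in P}
print("top pred",proj("top",[[.598,.2185,.082],[.598,.2185,.049],[.592,.2185,.012],[.604,.2185,.012]]).round(1).tolist())
print("scene pred",proj("scene",SH["phone"]+[.598,.2185,.049]).min(0).round(1),proj("scene",SH["phone"]+[.598,.2185,.049]).max(0).round(1))
for n,(x0,y0,x1,y1) in dict(scene=(196,160,208,178),top=(202,204,228,220)).items():
    a=I[n][y0:y1,x0:x1].astype(int); print(n,x0,y0); print(a[...,0]-(a[...,1]+a[...,2])//2)
E
```

```text
top pred [[207.1, 209.8], [209.0, 211.6], [211.0, 215.4], [211.1, 211.5]]
scene pred [199.1 160.8] [205.5 172.2]
scene 196 160
[[ 16  14   9   7   6   7   6  12  16  16  17  16]
 [ 17  15   9   6   4   3   4  11  16  16  17  16]
 [ 17  14   7   3  45  75  36  13  16  16  16  18]
 [ 17  13   4  44  87 100  54  10  14  16  16  16]
 [ 16  12  13  85 112 107  51   5  14  16  17  15]
 [ 16  11  13  57 101 114  50   6  15  16  17  16]
 [ 16  10  12  34  23  50  25  13  15  16  16  16]
 [ 28  13   5  48  24  20  14  13  16  16  16  15]
 [ 22  13  27  60  34  20  12  14  16  17  16  16]
 [ 68  46  52  59  38  30  14  14  15  15  16  16]
 [ 60  12  46  63  43  25  22  18  16  15  15  17]
 [117  47  11  20  65  70  84  76  33  18  24  21]
 [ 99 100 117  50  11  17  58  52  19  13  18  20]
 [161 163 161 116 111  52  11  16  22  18  10  23]
 [159 160 163 165 163 123 112  53  11  17  27  63]
 [164 162 164 164 165 172 136  93 110  51   9  16]
 [110 106 159 165 166 168 169 171 135  99 104  46]
 [ 98  93 162 168 167 166 165 164 163 164 132  95]]
top 202 204
[[ 10  12  13  11   8   6   4   4   4   3 
[... 1002 characters left out ...]
51 143 138
  134 129 128 131 135 116  62  37]
 [106 139 179 186 187 186 183 175 163 146 124 116 121 129 143 150 152 154
  148 139 134 133 119  76  39  31]
 [148 170 187 186 186 187 186 183 180 167 149 142 141 140 141 142 142 148
  155 149 140 132  99  39  13  10]
 [159 174 190 191 191 191 190 191 186 166 146 142 138 138 135 134 133 137
  149 157 153 144 109  50  18  13]
 [137 147 163 172 174 173 170 165 150 128 116 111 111 110 109 108 108 109
  119 136 145 138 102  52  25  17]
 [ 78  79  82  86  83  80  75  73  67  61  59  59  58  58  57  56  57  59
   63  69  71  64  46  24  14   9]
 [ 24  24  22  23  21  20  20  20  19  18  18  19  19  18  17  16  17  17
   18  20  20  17  12   9   8   7]]
```

```bash
python3 - <<'E'
from h import *
o=cv2.imread("pics/sceneraw.png")[:,:,::-1].astype(int); I={n:r.capture(n) for n in P}; n=I["scene"].astype(int)
red_=lambda a:a[...,0]-(a[...,1]+a[...,2])//2
print(red_(o[182:198,160:174]))
def cen(a,x0,y0):
    w=np.clip(red_(a)-40,0,None);ys,xs=np.mgrid[:w.shape[0],:w.shape[1]];return (w*xs).sum()/w.sum()+x0,(w*ys).sum()/w.sum()+y0
print("old box roof pred",proj("scene",[[.5017,.2886,.033]]),"new",proj("scene",[[.598,.2185,.082]]),cen(n[161:166,197:204],197,161))
for z in(.031,.033): print("old roof ray",ray("scene",*cen(o[184:190,161:171],161,184),z))
for z in(.080,.082): print("new roof ray",ray("scene",*cen(n[161:166,197:204],197,161),z))
# trailer: far/near edges in both views
for c in (212,216,220,224): print("top near edge x",ray("top",c,217.2,.008)[:2])
cols=range(192,226,4)
for c in cols:
    a=red_(I["scene"][165:200,c:c+1].astype(int))[:,0]; k=np.nonzero(a>100)[0]; 
    if len(k): print(c,k[0]+165,k[-1]+165,"near edge",ray("scene",c,k[-1]+165.4,.008)[:2].round(4),"far",ray("scene",c,k[0]+164.6,.016)[:2].round(4))
E
```

```text
[[ 80  82  82  47  28  28  25  28  29  58  75  35   3   5]
 [ 83  83  82  80  79  69  45  22  43  71  80  80  78  53]
 [ 82  81  81  79  78  76  76  76  77  78  79  79  79  78]
 [ 80  80  80  78  77  79  75  75  77  79  78  77  76  76]
 [ 80  79  80  77  74 139 153 151 104  75  79  78  76  76]
 [ 79  80  79  77 132 162 161 164 130  82  79  77  77  77]
 [ 80  82  81  75  94 122 151 147 113  80  79  79  81  81]
 [ 81  82  82  81  71  52  79 100  50  71  80  80  81  81]
 [ 81  81  82  81  68  30  24  85  53  42  76  80  79  81]
 [ 83  83  83  83  67  48  13 101  55  36  73  76  78  79]
 [ 82  83  82  83  68  35   5  62  77  76  77  77  78  80]
 [ 81  82  83  83  84  52  34  46  52  75  78  77  79  79]
 [ 79  80  80  80  81  80  80  78  86  81  77  75  74  77]
 [ 79  80  79  78  79  80  79  77  77  76  74  75  74  76]
 [ 71  63  75  78  75  76  76  74  74  74  74  73  75  78]
 [ 51  62  59  67  74  75  75  75  74  75  74  74  77  78]]
old box roof pred [[165.70009186 185.52794982]] new [[201.86274494 162.84299519]] (np.float64(200.41651031894935), np.float64(163.3170731707317))
old roof ray [0.4993837  0.28744983 0.031     ]
old roof ray [0.49820364 0.28621814 0.033     ]
new roof ray [0.59564975 0.22230346 0.08      ]
new roof ray [0.5942243  0.22114033 0.082     ]
top near edge x [0.5868569  0.21601827]
top near edge x [0.5866658  0.20377685]
top near edge x [0.5864748  0.19154135]
top near edge x [0.58628389 0.17931176]
196 171 178 near edge [0.5874 0.2403] far [0.6087 0.2541]
200 173 181 near edge [0.5836 0.2227] far [0.6082 0.2386]
204 175 182 near edge [0.5866 0.2098] far [0.6076 0.2232]
208 178 185 near edge [0.5828 0.1924] far [0.6037 0.2057]
212 179 186 near edge [0.5857 0.1796] far [0.6066 0.1928]
216 182 183 near edge [0.602  0.1756] far [0.6027 0.1755]
220 188 188 near edge [0.5915 0.1542] far [0.5888 0.1521]
```

Relative to the trailer, the box sits about 1 mm off across and 4 mm too far back. I'll correct that and set it down.

```bash
python3 plan.py .5975 .2145 .0235 -0.5 15.4
```

```text
t 10.75 tcp [0.6448 0.2209 0.2372] rpy [-179.9   14.9   -0.2] w 0.0126 F [ 0.4  0.2 -0.2]
 shift [0.0109 0.0065 0.0405] turn [-0.1 -0.5  0.3] | tips now [0.5989 0.2213 0.0651]
```

```bash
python3 -m pendant '[[[0.003,0.0045,0.012,0,0,0,-1],[0.006,0.0045,0.024,0,0,0,-1],[0.009,0.0045,0.034,0,0,0,-1],[0.0106,0.0045,0.038,0,0,0,-1],[0.0106,0.0045,0.038,0,0,0,-1]]]'
python3 -m pendant '[[[0.0003,0,0.001,0,0,0,-1],[0.0006,0,0.002,0,0,0,-1],[0.0009,0,0.003,0,0,0,-1],[0.0009,0,0.003,0,0,0,-1]]]'
python3 plan.py .598 .2165 .0235 -0.5 15
```

```text
time_s: 11.25
tcp_pos: [0.6449, 0.2155, 0.1952]
eef_rot: [180.0, 15.1, -0.3]
contact_force: [-0.1, 1.1, 0.1]
gripper_width: 0.0124
gripper_force: 8.0
time_s: 11.65
tcp_pos: [0.6454, 0.2154, 0.1941]
eef_rot: [180.0, 15.0, -0.3]
contact_force: [-1.2, -0.8, 9.4]
gripper_width: 0.0125
gripper_force: 8.0
t 11.65 tcp [0.6454 0.2154 0.1941] rpy [180.   15.   -0.3] w 0.0125 F [-1.2 -0.8  9.4]
 shift [-0.0016 -0.0011 -0.001 ] turn [-0.1  0.   0.3] | tips now [0.5992 0.2156 0.0221]
```

```bash
python3 -m pendant '[[[0,0,0,0,0,0,-0.5],[0,0,0,0,0,0,-0.5],[0,0,0,0,0,0,-0.5],[-0.0026,0,-0.01,0,0,0,-0.5],[-0.0078,0,-0.03,0,0,0,-0.5]]]'
python3 -m pendant '[[[-0.01,0,-0.04,0,0,0,0],[-0.02,0,-0.08,0,0,0,1],[0.03,0,-0.12,0,0,0,1],[0.03,0.04,-0.14,0,0,0,1],[0.03,0.08,-0.14,0,0,0,1]]]'>/dev/null
python3 plan.py .4965 -.345 .14 15 20
python3 - <<'E'
from h import *
I={n:r.capture(n) for n in P}
a=cv2.resize(I["scene"][150:200,170:235,::-1],None,fx=6,fy=6,interpolation=cv2.INTER_CUBIC)
b=cv2.resize(I["top"][190:240,185:250,::-1],None,fx=6,fy=6,interpolation=cv2.INTER_CUBIC)
cv2.imwrite("pics/s4.png",np.hstack([a,b]))
E
```

```text
time_s: 12.15
tcp_pos: [0.6449, 0.2153, 0.2228]
eef_rot: [179.9, 15.2, -0.3]
contact_force: [0.2, -0.1, -0.3]
gripper_width: 0.0218
gripper_force: 0.0
t 12.65 tcp [0.7127 0.1349 0.3552] rpy [-179.9   14.7   -0.2] w 0.0563 F [ 0.7 -0.1  0.6]
 shift [-0.1366  0.4805  0.0847] turn [  0.6  -5.3 -15.2] | tips now [0.6675 0.1353 0.1829]
```

View pics/s4.png

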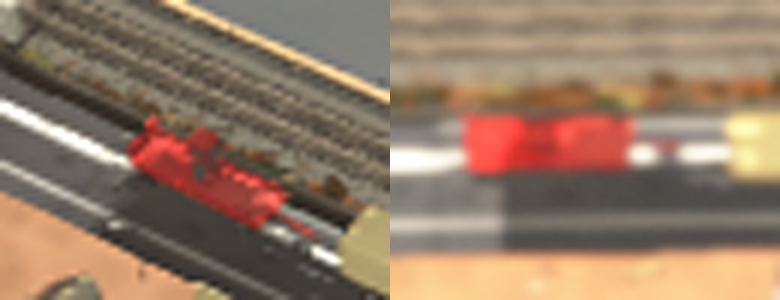

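The telephone box stands upright in the middle of the bed at (205,150), and the trailer is still behind the lorry. Next is the saloon, gripped end to end with the body leaning away from the buildings.

```bash
sed -i 's/R1=.*/R1=Ro.from_euler("xyz",[180,tilt_about_y,psi],degrees=True)/' plan.py
python3 plan.py .498 -.3455 .14 15.5 20
python3 -m pendant '[[[-0.01,0.045,0.005,0,0,0,1],[-0.02,0.09,0.01,0,0,0,1],[-0.03,0.13,0.015,0,0,0,1],[-0.04,0.17,0.02,0,0,0,1],[-0.045,0.17,0.02,0,0,0,1]]]'>/dev/null
python3 -m pendant '[[[-0.01,0.045,0.005,0,0,0,1],[-0.02,0.09,0.01,0,0,0,1],[-0.03,0.13,0.015,0,0,0,1],[-0.04,0.17,0.02,0,0,0,1],[-0.045,0.17,0.02,0,0,0,1]]]'>/dev/null
python3 plan.py .498 -.3455 .12 15.5 20
```

```text
t 12.75 tcp [0.7109 0.1306 0.353 ] rpy [180.   15.   -0.5] w 0.0645 F [-0.7  0.2 -0.4]
 shift [-0.1331  0.4612  0.0829] turn [ -4.8  -5.  -15.3] | tips now [0.6649 0.131  0.1809]
t 13.75 tcp [ 0.6098 -0.208   0.3359] rpy [180.   15.1  -0.5] w 0.0876 F [ 0.1  0.3 -0.7]
 shift [-0.0376  0.1217  0.0604] turn [ -4.8  -4.9 -15.3] | tips now [ 0.5634 -0.2076  0.1639]
```

```bash
python3 -m pendant '[[[-0.01,0.03,0.015,-1.2,-1.2,-3.8,0.7],[-0.02,0.06,0.03,-2.4,-2.5,-7.6,0.7],[-0.03,0.09,0.045,-3.6,-3.7,-11.5,0.7],[-0.0376,0.1217,0.0604,-4.8,-4.9,-15.3,0.7],[-0.0376,0.1217,0.0604,-4.8,-4.9,-15.3,0.7]]]'>/dev/null
python3 -m pendant '[[[0,0,0,0,0,0,0.7],[0,0,0,0,0,0,0.7]]]' >/dev/null
python3 plan.py .498 -.3455 .006 15.5 20
```

```text
t 14.45 tcp [ 0.5594 -0.325   0.2881] rpy [180.   19.9  15.7] w 0.0743 F [-0.7 -0.   0.1]
 shift [0.0356 0.0033 0.1092] turn [ 0.1 -0.1  0.2] | tips now [ 0.501  -0.3415  0.1207]
```

```bash
python3 -m pendant '[[[0.009,0.003,0.027,0,0,0,0.7],[0.018,0.003,0.054,0,0,0,0.7],[0.026,0.003,0.08,0,0,0,0.7],[0.026,0.003,0.08,0,0,0,0.7]]]'
python3 plan.py .498 -.3455 .006 15.5 20
```

```text
time_s: 14.85
tcp_pos: [0.556, -0.328, 0.2006]
eef_rot: [-179.8, 20.2, 15.8]
contact_force: [-0.5, -0.0, -0.2]
gripper_width: 0.0746
gripper_force: 0.0
t 14.85 tcp [ 0.556  -0.328   0.2006] rpy [-179.8   20.2   15.8] w 0.0746 F [-0.5 -0.  -0.2]
 shift [0.0097 0.0015 0.0254] turn [-0.1  0.2  0.3] | tips now [ 0.4967 -0.3441  0.0334]
```

```bash
python3 -m pendant '[[[0.003,0.0015,0.008,0,0,0,0.7],[0.006,0.0015,0.016,0,0,0,0.7],[0.0095,0.0015,0.026,0,0,0,0.7],[0.0095,0.0015,0.026,0,0,0,0.7]]]'
python3 plan.py .498 -.3455 .006 15.5 20
python3 -m pendant '[[[0,0,0,0,0,0,-1],[0,0,0,0,0,0,-1],[0,0,0,0,0,0,-1],[0,0,0,0,0,0,-1],[0,0,0,0,0,0,-1]]]' 10
python3 -m pendant '[[[0,0,0,0,0,0,-1],[0,0,0,0,0,0,-1],[-0.0034,0,-0.0094,0,0,0,-1],[-0.0068,0,-0.0188,0,0,0,-1],[-0.0137,0,-0.0376,0,0,0,-1]]]'
python3 plan.py .598 -.345 .08 15.5 20
```

```text
time_s: 15.25
tcp_pos: [0.5568, -0.3306, 0.1746]
eef_rot: [-179.9, 20.0, 15.7]
contact_force: [-0.1, -0.9, -0.6]
gripper_width: 0.0744
gripper_force: 0.0
t 15.25 tcp [ 0.5568 -0.3306  0.1746] rpy [-179.9   20.    15.7] w 0.0744 F [-0.1 -0.9 -0.6]
 shift [ 0.0007 -0.0013  0.0011] turn [-0.   0.   0.2] | tips now [ 0.498  -0.3468  0.0073]
time_s: 15.75
tcp_pos: [0.5573, -0.3308, 0.1761]
eef_rot: [-180.0, 19.9, 15.7]
contact_force: [1.1, -0.3, 2.0]
gripper_width: 0.0577
gripper_force: 10.0
time_s: 16.25
tcp_pos: [0.5566, -0.3306, 0.2154]
eef_rot: [-179.9, 20.1, 15.8]
contact_force: [-0.2, 0.3, -0.5]
gripper_width: 0.0574
gripper_force: 10.0
t 16.25 tcp [ 0.5566 -0.3306  0.2154] rpy [-179.9   20.1   15.8] w 0.0574 F [-0.2  0.3 -0.5]
 shift [ 0.08    0.0252 -0.0633] turn [-0.   0.1  0.2] | tips now [ 0.4977 -0.3468  0.0481]
```

```bash
python3 -m pendant '[[[0.02,0.006,-0.03,0,0,0,-1],[0.05,0.016,-0.063,0,0,0,-1],[0.08,0.025,-0.063,0,0,0,-1],[0.08,0.025,-0.063,0,0,0,-1]]]'>/dev/null
python3 plan.py .596 -.0905 .08 -0.6 20
```

```text
t 16.65 tcp [ 0.6598 -0.3282  0.2472] rpy [-180.    19.9   15.8] w 0.0575 F [-1.4  0.8 -1.2]
 shift [ 0.0581 -0.2289 -0.0211] turn [ 5.6 -0.1 15.4] | tips now [ 0.6015 -0.3447  0.0797]
```

```bash
python3 -m pendant '[[[0.012,-0.046,-0.004,1.1,0,3.1,-1],[0.024,-0.092,-0.008,2.2,0,6.2,-1],[0.036,-0.138,-0.012,3.3,0,9.2,-1],[0.047,-0.184,-0.016,4.5,0,12.3,-1],[0.058,-0.229,-0.021,5.6,-0.1,15.4,-1]]]'>/dev/null
python3 -m pendant '[[[0,0,0,0,0,0,-1],[0,0,0,0,0,0,-1]]]' >/dev/null
python3 plan.py .596 -.0905 .012 -0.6 20
python3 - <<'E'
from h import *
I={n:r.capture(n) for n in P}
for n,X in (("scene",[[.596,-.0905,.09]]),("top",[[.596,-.0905,.09]])): print(proj(n,X))
c=[np.int32(proj(n,[[.596,-.0905,.08]])[0]) for n in("scene","top")]
t=[cv2.resize(I[n][q[1]-35:q[1]+35,q[0]-32:q[0]+32,::-1],None,fx=6,fy=6,interpolation=cv2.INTER_CUBIC) for n,q in zip(("scene","top"),c)]
cv2.imwrite("pics/s5.png",np.hstack(t))
E
```

```text
t 17.35 tcp [ 0.6541 -0.0902  0.2485] rpy [-180.    20.    -0.5] w 0.0573 F [ 0.5 -1.1 -0.7]
 shift [0.0263 0.0009 0.064 ] turn [-0.   0.   0.1] | tips now [ 0.593  -0.0896  0.0812]
[[294.10737512 203.38049948]]
[[315.76178416 208.37274137]]
```

View pics/s5.png

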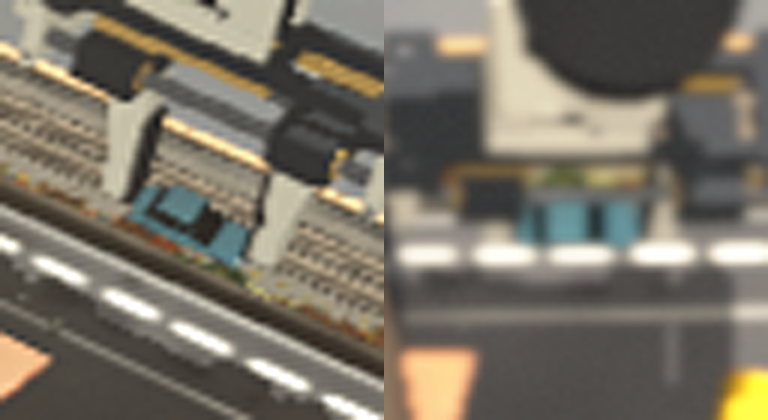

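The saloon is held level between the fingers at (190,225), nose to the right. I'll lower it.

```bash
python3 -m pendant '[[[0.007,0.001,0.018,0,0,0,-1],[0.014,0.001,0.036,0,0,0,-1],[0.021,0.001,0.054,0,0,0,-1],[0.0263,0.001,0.064,0,0,0,-1],[0.0263,0.001,0.064,0,0,0,-1]]]'
python3 -m pendant '[[[0.0004,0,0.001,0,0,0,-1],[0.0008,0,0.002,0,0,0,-1],[0.0012,0,0.003,0,0,0,-1],[0.0012,0,0.003,0,0,0,-1]]]'
python3 plan.py .596 -.0905 .008 -0.6 20
```

```text
time_s: 17.95
tcp_pos: [0.6565, -0.0937, 0.177]
eef_rot: [180.0, 20.2, -0.7]
contact_force: [-0.3, -0.2, -0.8]
gripper_width: 0.0575
gripper_force: 10.0
time_s: 18.35
tcp_pos: [0.6572, -0.0925, 0.1758]
eef_rot: [-180.0, 20.0, -0.6]
contact_force: [0.2, 0.3, 0.3]
gripper_width: 0.0575
gripper_force: 10.0
t 18.35 tcp [ 0.6572 -0.0925  0.1758] rpy [-180.    20.    -0.6] w 0.0575 F [0.2 0.3 0.3]
 shift [-0.0001 -0.0014  0.0005] turn [-0.  0. -0.] | tips now [ 0.5962 -0.0917  0.0084]
```

```bash
python3 -m pendant '[[[0,0,0.0005,0,0,0,-0.3],[0,0,0.0005,0,0,0,0.7],[0,0,0.0005,0,0,0,0.7],[0,0,0.0005,0,0,0,0.7],[0,0,0.0005,0,0,0,0.7]]]'
python3 -m pendant '[[[-0.005,0,-0.014,0,0,0,0.7],[-0.017,0,-0.047,0,0,0,0.7],[-0.034,0,-0.09,0,0,0,0.3],[-0.045,0.0,-0.125,0,-7,0,0.3],[-0.045,0.0,-0.16,0,-14,0,0.3]]]'>/dev/null
sed -i 's/def go(x,y,ztip,psi,tilt_about_y=0)/def go(x,y,ztip,psi,tilt_about_y=0,roll=180)/; s/\[180,tilt_about_y,psi\]/[roll,tilt_about_y,psi]/' plan.py
python3 plan.py .508 -.1915 .15 -108.7 0 175
python3 -c "
from scipy.spatial.transform import Rotation as R
for a in (175,185): print(a,R.from_euler('xyz',[a,0,-108.7],degrees=True).apply([0,0,1]))"
```

```text
time_s: 18.85
tcp_pos: [0.6568, -0.0925, 0.1746]
eef_rot: [-180.0, 20.1, -0.6]
contact_force: [-0.3, 0.8, -0.6]
gripper_width: 0.0741
gripper_force: 0.0
t 19.35 tcp [ 0.6686 -0.0929  0.3463] rpy [-179.9   34.1   -0.6] w 0.0585 F [ 0.9  0.1 -0.9]
 shift [-0.1094  0.1052  0.0967] turn [ 28.5  18.6 104.9] | tips now [ 0.5688 -0.0917  0.1988]
175 [-0.08255482  0.02794326 -0.9961947 ]
185 [ 0.08255482 -0.02794326 -0.9961947 ]
```

```bash
python3 -m pendant '[[[0,0,0,0,8.5,0,0.3],[0,0,0,0,17,0,0.3],[0,0,0,0,25.5,0,0.3],[0,0,0,0,34,0,0.3],[0,0,0,0,34,0,0.3]]]'>/dev/null
python3 -m pendant '[[[0,0,0,0,0,8.5,0.3],[0,0,0,0,0,17,0.3],[0,0,0,0,0,25.5,0.3],[0,0,0,0,0,34,0.3],[0,0,0,0,0,42,0.3]]]'>/dev/null
python3 -m pendant '[[[0,0,0,0,0,8.5,0.3],[0,0,0,0,0,17,0.3],[0,0,0,0,0,25.5,0.3],[0,0,0,0,0,34,0.3],[0,0,0,0,0,42,0.3]]]'>/dev/null
python3 plan.py .508 -.1915 .12 -108.7 0 175
python3 - <<'E'
from h import *
I={n:r.capture(n) for n in P}
f=hue(18,32)
x=fit("van",{"scene":mask(I["scene"],(294,240,336,282),f),"top":mask(I["top"],(335,230,370,256),f)},[.502,-.203,-.33])
E
```

```text
t 20.85 tcp [ 0.6695 -0.0928  0.3409] rpy [179.6   0.  -85. ] w 0.057 F [-0.3  0.7 -0.3]
 shift [0.0905 0.155  0.0444] turn [-4.5 -1.1 23.7] | tips now [ 0.6683 -0.0928  0.1628]
van [ 0.5024 -0.2028] yaw -18.7 rms px 1.67
```

```bash
python3 -m pendant '[[[0.022,0.039,0,-1.1,-0.3,6,0.3],[0.045,0.078,0.01,-2.2,-0.5,12,0.3],[0.068,0.117,0.03,-3.4,-0.8,18,0.3],[0.0905,0.155,0.0444,-4.5,-1.1,23.7,0.3],[0.0905,0.155,0.0444,-4.5,-1.1,23.7,0.3]]]'>/dev/null
python3 -m pendant '[[[0,0,0,0,0,0,0.3],[0,0,0,0,0,0,0.3]]]'>/dev/null
python3 plan.py .508 -.1915 .023 -108.7 0 175
```

```text
t 21.65 tcp [ 0.5245 -0.1972  0.2969] rpy [ 175.3    0.2 -108.2] w 0.0571 F [0.6 0.3 0.1]
 shift [ 0.0001 -0.006   0.0964] turn [-0.3  0.1  0.5] | tips now [ 0.5108 -0.1922  0.1194]
```

```bash
python3 -m pendant '[[[0,-0.001,0.025,0,0,0.5,0.3],[0,-0.003,0.05,0,0,0.5,0.3],[0,-0.005,0.075,0,0,0.5,0.3],[0,-0.006,0.088,0,0,0.5,0.3],[0,-0.006,0.096,0,0,0.5,0.3]]]'
python3 -m pendant '[[[0,0,0,0,0,0,0.3],[0,0,0,0,0,0,-1],[0,0,0,0,0,0,-1],[0,0,0,0,0,0,-1],[0,0,0,0,0,0,-1]]]' 20
python3 plan.py .508 -.1915 .023 -108.7 0 175
```

```text
time_s: 22.15
tcp_pos: [0.5225, -0.1959, 0.1992]
eef_rot: [175.2, 0.1, -108.7]
contact_force: [0.7, -0.4, 0.4]
gripper_width: 0.0576
gripper_force: 0.0
time_s: 22.65
tcp_pos: [0.522, -0.1965, 0.2008]
eef_rot: [175.4, 0.1, -108.9]
contact_force: [-1.0, 0.5, 0.9]
gripper_width: 0.0307
gripper_force: 0.3
t 22.65 tcp [ 0.522  -0.1965  0.2008] rpy [ 1.754e+02  1.000e-01 -1.089e+02] w 0.0307 F [-1.   0.5  0.9]
 shift [-0.0002 -0.0006  0.0003] turn [-0.4  0.1 -0.2] | tips now [ 0.5086 -0.1915  0.0232]
```

```bash
python3 -m pendant '[[[0,0,0,0,0,0,-1],[0,0,0,0,0,0,-1],[0,0,0,0,0,0,-1],[0,0.001,-0.015,0,0,0,-1],[0,0.003,-0.04,0,0,0,-1]]]'
python3 -m pendant '[[[0,0.003,-0.04,0,0,0,-1],[0,0.003,-0.04,0,0,0,-1]]]'
python3 plan.py .5945 -.173 .07 -90.6 0 180
```

```text
time_s: 23.15
tcp_pos: [0.5213, -0.1965, 0.2388]
eef_rot: [175.1, 0.1, -108.9]
contact_force: [-0.1, -0.4, 0.2]
gripper_width: 0.0287
gripper_force: 19.3
time_s: 23.35
tcp_pos: [0.5241, -0.1971, 0.285]
eef_rot: [175.8, 0.2, -108.8]
contact_force: [1.2, -0.1, -0.8]
gripper_width: 0.0288
gripper_force: 19.3
t 23.35 tcp [ 0.5241 -0.1971  0.285 ] rpy [ 175.8    0.2 -108.8] w 0.0288 F [ 1.2 -0.1 -0.8]
 shift [-0.0454 -0.0615  0.0326] turn [  4.2   0.8 -18.2] | tips now [ 0.5118 -0.1924  0.1074]
```

```bash
python3 -m pendant '[[[-0.015,-0.02,0,1.4,0.3,-6,-1],[-0.03,-0.04,0.01,2.8,0.5,-12,-1],[-0.0454,-0.0615,0.02,4.2,0.8,-18.2,-1],[-0.0454,-0.0615,0.0326,4.2,0.8,-18.2,-1],[-0.0454,-0.0615,0.0326,4.2,0.8,-18.2,-1]]]'>/dev/null
python3 plan.py .5945 -.173 .028 -90.6 0 180
python3 - <<'E'
from h import *
I={n:r.capture(n) for n in P}
c=[np.int32(proj(n,[[.59,-.185,.05]])[0]) for n in("scene","top")]
t=[cv2.resize(I[n][q[1]-35:q[1]+35,q[0]-32:q[0]+32,::-1],None,fx=6,fy=6,interpolation=cv2.INTER_CUBIC) for n,q in zip(("scene","top"),c)]
cv2.imwrite("pics/s6.png",np.hstack(t))
E
```

```text
t 23.85 tcp [ 0.5915 -0.1723  0.2401] rpy [179.3   0.2 -90.7] w 0.0288 F [-0.8 -0.6 -1.3]
 shift [ 0.0007 -0.0034  0.034 ] turn [ 0.7  0.2 -0.1] | tips now [ 0.5894 -0.1718  0.062 ]
```

View pics/s6.png

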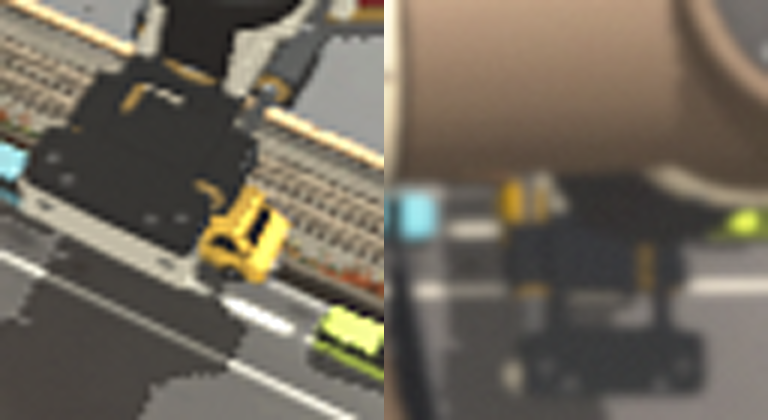

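The van is held under the gripper with its nose at (250,235), behind the estate car at (350,340). I'll lower it slowly.

```bash
python3 -m pendant '[[[0.001,-0.004,0.01,0.7,0.2,0,-1],[0.001,-0.004,0.02,0.7,0.2,0,-1],[0.001,-0.004,0.03,0.7,0.2,0,-1],[0.001,-0.004,0.034,0.7,0.2,0,-1]]]'
python3 -m pendant '[[[0,0,0.001,0,0,0,-1],[0,0,0.002,0,0,0,-1],[0,0,0.003,0,0,0,-1],[0,0,0.003,0,0,0,-1]]]'
python3 plan.py .5945 -.173 .023 -90.6 0 180
```

```text
time_s: 24.35
tcp_pos: [0.5956, -0.1738, 0.2078]
eef_rot: [-179.8, -0.1, -90.7]
contact_force: [-0.1, 0.3, -1.2]
gripper_width: 0.0289
gripper_force: 19.3
time_s: 24.75
tcp_pos: [0.5964, -0.1737, 0.2061]
eef_rot: [-179.7, -0.1, -90.7]
contact_force: [0.3, -0.0, -0.6]
gripper_width: 0.0286
gripper_force: 19.3
t 24.75 tcp [ 0.5964 -0.1737  0.2061] rpy [-1.797e+02 -1.000e-01 -9.070e+01] w 0.0286 F [ 0.3 -0.  -0.6]
 shift [-0.0007  0.002   0.005 ] turn [-0.3 -0.1 -0.1] | tips now [ 0.5974 -0.1739  0.028 ]
```

```bash
python3 -m pendant '[[[0,0.001,0.001,0,0,0,-1],[0,0.001,0.002,0,0,0,-1],[0,0.001,0.003,0,0,0,-1],[0,0.001,0.003,0,0,0,-1]]]'|grep -E "force|tcp"
python3 -m pendant '[[[0,0,0.001,0,0,0,-1],[0,0,0.0015,0,0,0,-1],[0,0,0.0015,0,0,0,-1]]]'|grep -E "force|tcp"
```

```text
tcp_pos: [0.5953, -0.1737, 0.2027]
contact_force: [0.4, -0.2, -1.0]
gripper_force: 19.3
tcp_pos: [0.5955, -0.1736, 0.202]
contact_force: [-1.5, 0.3, 4.7]
gripper_force: 19.3
```

```bash
python3 -m pendant '[[[0,0,0,0,0,0,-0.3],[0,0,0,0,0,0,0.1],[0,0,0,0,0,0,0.2],[0,0,0,0,0,0,0.2],[0,0,-0.01,0,0,0,0.2]]]'|grep -E "force|width"
python3 -m pendant '[[[0,0,-0.04,0,0,0,0.2],[0,0,-0.08,0,0,0,0.2],[0,0,-0.12,0,0,0,0.2],[-0.05,-0.03,-0.15,0,0,0,0.2],[-0.1,-0.06,-0.15,0,0,0,0.2]]]'>/dev/null
python3 -m pendant '[[[-0.045,0,0,0,0,0,0.2],[-0.09,0,0,0,0,0,0.2],[-0.135,0,0,0,0,0,0.2],[-0.18,0,0,0,0,0,0.2],[-0.225,0,0,0,0,0,0.2]]]'|grep -E "tcp|time"
python3 - <<'E'
from h import *
I={n:r.capture(n) for n in P}
for n in P: cv2.imwrite(f"pics/{n}7raw.png",I[n][:,:,::-1])
T={"van":((303,218,347,250),(325,198,363,222),hue(18,32),[.595,-.185,0]),
"saloon":((275,205,318,238),(300,200,332,222),hue(85,110,80),[.596,-.091,0]),
"estate":((338,239,366,263),(363,206,386,219),hue(30,50),[.593,-.2775,0]),
"trailer":((185,165,225,195),(257-80,203,235,222),red,[.597,.204,0])}
for k,(a,b,f,x) in T.items():
  try:
    o={"scene":mask(I["scene"],a,f),"top":mask(I["top"],b,f)}
    fit(k,o,x);fit(k,{"top":o["top"]},x)
  except Exception as e: print(k,e)
a=cv2.resize(I["scene"][155:275,180:370,::-1],None,fx=4,fy=4,interpolation=cv2.INTER_CUBIC)
cv2.imwrite("pics/s7.png",a)
E
```

```text
contact_force: [0.2, -0.3, -0.2]
gripper_width: 0.0514
gripper_force: 0.0
time_s: 26.95
tcp_pos: [0.6461, 0.1336, 0.36]
van [ 0.6011 -0.1814] yaw -8.1 rms px 2.3
van [ 0.6038 -0.1775] yaw -8.5 rms px 1.4
saloon [ 0.5952 -0.0923] yaw -16.7 rms px 5.64
saloon [ 0.5947 -0.0899] yaw -0.9 rms px 2.37
estate [ 0.5922 -0.2775] yaw -1.5 rms px 1.44
estate [ 0.593  -0.2765] yaw -0.9 rms px 1.53
trailer [0.5962 0.211 ] yaw -6.2 rms px 5.11
trailer [0.5938 0.2259] yaw -12.0 rms px 5.66
```

View pics/s7.png

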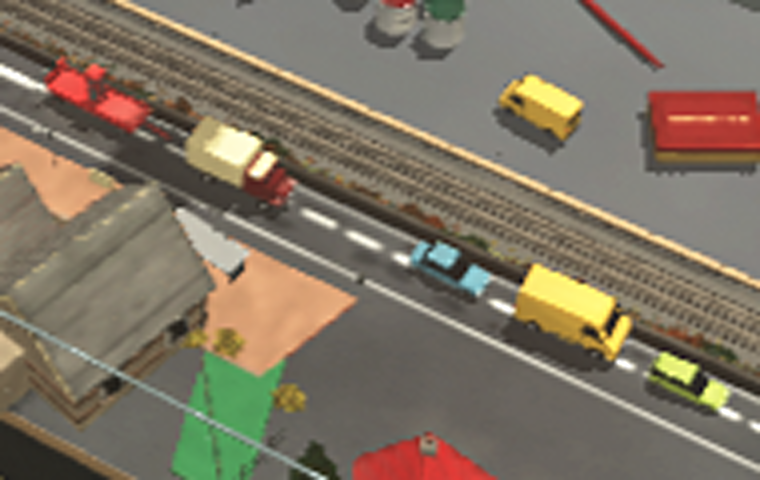

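The whole queue now reads lorry, saloon, van, estate along the road. The saloon is at (450,268), the van at (570,310) and the estate at (688,380), with the trailer and box at (100,95). The van's fitted yaw is suspect, so I'll measure it numerically.

```bash
python3 - <<'E'
from h import *
def sat(a): # signed "yellow/teal/red" measure
    return a
def prof(img,roi,f,z):
    p=mask(img,roi,f);W=np.array([ray("top",*q,z)[:2] for q in p]).astype(np.float32)
    h=cv2.convexHull(W*1000); (c,s,a)=cv2.minAreaRect(h); 
    # central band edges
    y=W[:,1];out=[]
    for lo in np.arange(y.min()+.012,y.max()-.012,.006):
        k=(y>=lo)&(y<lo+.006); out.append((lo+.003,W[k,0].min(),W[k,0].max()))
    o=np.array(out); far=np.polyfit(o[:,0],o[:,2],1)[0];near=np.polyfit(o[:,0],o[:,1],1)[0]
    print("rect c",np.round(c,1),"size",np.round(s,1),"ang",round(a,1),"yaw far/near",np.degrees([-far,-near]).round(1),"bbox",W.min(0).round(4),W.max(0).round(4))
t0=cv2.imread("pics/topraw.png")[:,:,::-1].copy();t7=cv2.imread("pics/top7raw.png")[:,:,::-1].copy()
for z in(.037,):
  print("van0");prof(t0,(335,230,370,256),hue(18,32),z);print("van7");prof(t7,(325,198,363,226),hue(18,32),z)
print("saloon0");prof(t0,(386,235,414,254),hue(85,110,80),.014);print("saloon7");prof(t7,(300,200,332,222),hue(85,110,80),.014)
print("estate");prof(t7,(363,206,386,219),hue(30,50),.014)
print("trailer");prof(t7,(177,203,237,222),red,.014)
a=t7[200:226,326:362].astype(int);print((a[...,0]+a[...,1])//2-a[...,2])
E
```

```text
van0
rect c [ 503.1 -198.3] size [80.3 37.2] ang 74.5 yaw far/near [-14.6 -15.2] bbox [ 0.4771 -0.2392] [ 0.5285 -0.1562]
van7
rect c [ 601.4 -172.9] size [49.6 97.3] ang 1.8 yaw far/near [  6.5 -11.9] bbox [ 0.5759 -0.2217] [ 0.6259 -0.1238]
saloon0
rect c [ 497.3 -341.5] size [18.  53.9] ang 15.6 yaw far/near [15.4 16. ] bbox [ 0.4827 -0.3678] [ 0.5116 -0.3153]
saloon7
rect c [593.7 -89.2] size [51.3 16.8] ang 89.1 yaw far/near [12.2 -5.2] bbox [ 0.585  -0.1149] [ 0.6019 -0.0636]
estate
rect c [ 591.9 -274.9] size [52.7 20.5] ang 89.1 yaw far/near [-1.7 -2.3] bbox [ 0.5813 -0.3013] [ 0.6023 -0.2485]
trailer
rect c [596.7 222.5] size [75.2 29.9] ang 89.1 yaw far/near [-36.4   3.4] bbox [0.5821 0.185 ] [0.6123 0.26  ]
[[ 32  32  33  33  31  31  32  36  39  38  40  42  40  42  43  39  34  30
   30  29  33  40  47  45  37  36  41  40  40  38  36  37  35  35  32  30]
 [ 37  37  36  36  34  34  36  42  45  45  52  56  53  55  53  45  37  33
   33  34  36  43  50  48  43  46  52  52  47  46  44  44  44  42  37  34]
 [ 47  45  46  45  44  45  48  50  50  53  60  60  57  54  51  46  39  40

[... 2802 characters left out ...]
   5   4   3   4   4   4   4
    5   5   7   5   7   6   7   5   6   7   7   8   8   9   9   8   7   7]
 [  8   9   9   8   7   7   5   6   6   6   6   6   8   7   6   7   6   7
    7   7   9   9   8   9   9   9   9   9   9   9   9   9  10   9  10   9]
 [ 12  11  12  12  12  12  11  11  11  11  12  12  13  14  13  13  13  13
   13  13  13  15  14  15  14  14  15  15  15  15  15  15  15  14  15  15]
 [ 20  19  19  18  19  19  20  19  19  19  20  20  20  20  19  19  19  18
   19  18  19  20  20  19  19  20  20  20  19  20  20  20  21  20  19  20]
 [ 23  23  24  22  22  23  24  24  23  22  22  23  22  21  21  20  20  19
   21  20  20  20  20  19  19  19  19  19  17  18  18  18  19  19  19  17]]
```

```bash
cat > chk.py <<'E'
from h import *
import h
def mk(img,roi,g,thr):
    x0,y0,x1,y1=roi;b=cv2.resize(g(img[y0:y1,x0:x1].astype(np.float32)),None,fx=K,fy=K,interpolation=cv2.INTER_CUBIC)
    m=(b>thr).astype(np.uint8);k,l,s,_=cv2.connectedComponentsWithStats(cv2.morphologyEx(m,cv2.MORPH_CLOSE,np.ones((17,17))));i=1+np.argmax(s[1:,4])
    ys,xs=np.nonzero((l==i)&(m>0));return np.c_[(xs+.5)/K-.5+x0,(ys+.5)/K-.5+y0]
yel=lambda a:(a[...,0]+a[...,1])/2-a[...,2]
teal=lambda a:(a[...,1]+a[...,2])/2-a[...,0]
rd=lambda a:a[...,0]-(a[...,1]+a[...,2])/2
def run(I,T):
  for k,(a,b,g,thr,x) in T.items():
    o={n:mk(I[n],q,g,thr) for n,q in (("scene",a),("top",b))}
    print({n:(p.min(0).round(1).tolist(),p.max(0).round(1).tolist()) for n,p in o.items()})
    for oo in (o,{"scene":o["scene"]},{"top":o["top"]}): fit(k,oo,x)
E
python3 - <<'E'
from chk import *
L=lambda s:{n:cv2.imread(f"pics/{n}{s}.png")[:,:,::-1].copy() for n in P}
print("OLD");run(L("raw"),{"van":((294,240,336,282),(335,230,370,256),yel,100,[.502,-.2,-.33]),"saloon":((344,275,380,301),(386,235,414,254),teal,30,[.497,-.345,.27]),
"trailer":((244,219,290,259),(282,234,325,254),rd,75,[.5,-.059,-.26])})
print("NEW");run(L("7raw"),{"van":((303,216,345,250),(325,202,363,222),yel,100,[.595,-.185,0]),"saloon":((278,210,310,235),(300,202,332,222),teal,30,[.596,-.091,0]),
"trailer":((185,165,226,195),(190,203,240,222),rd,75,[.597,.204,0])})
E
```

```text
OLD
{'scene': ([301.4, 246.4], [328.1, 274.1]), 'top': ([338.6, 233.9], [365.6, 250.6])}
van [ 0.5041 -0.2028] yaw -21.0 rms px 2.35
van [ 0.5048 -0.2045] yaw -28.4 rms px 2.6
van [ 0.5045 -0.201 ] yaw -16.0 rms px 2.06
{'scene': ([350.9, 282.4], [373.4, 294.4]), 'top': ([389.4, 238.1], [409.4, 249.6])}
saloon [ 0.4977 -0.3456] yaw 16.2 rms px 1.31
saloon [ 0.4965 -0.3469] yaw 20.1 rms px 1.34
saloon [ 0.4986 -0.3441] yaw 15.9 rms px 1.1
{'scene': ([243.6, 218.6], [280.6, 251.4]), 'top': ([281.6, 233.6], [318.1, 253.4])}
trailer [ 0.5016 -0.0424] yaw -6.7 rms px 3.65
trailer [ 0.4914 -0.0486] yaw 1.9 rms px 4.45
trailer [ 0.5021 -0.0416] yaw -7.1 rms px 2.26
NEW
{'scene': ([309.1, 220.6], [337.1, 244.1]), 'top': ([331.6, 204.4], [357.9, 216.6])}
van [ 0.5979 -0.1861] yaw -3.1 rms px 2.2
van [ 0.5958 -0.1868] yaw -6.6 rms px 2.18
van [ 0.599  -0.1841] yaw -1.0 rms px 2.05
{'scene': ([282.4, 215.1], [301.6, 227.9]), 'top': ([302.1, 208.9], [322.1, 216.6])}
saloon [ 0.5954 -0.0905] yaw -3.4 rms px 1.2
saloon [ 0.5938 -0.0918] yaw -7.6 rms px 1.17
saloon [ 0.5964 -0.0895] yaw -0.9 rms px 1.09
{'scene': ([190.9, 168.9], [216.9, 187.4]), 'top': ([195.4, 204.6], [218.4, 218.6])}
trailer [0.5992 0.2175] yaw -9.5 rms px 4.45
trailer [0.5973 0.2106] yaw -8.7 rms px 2.7
trailer [0.5944 0.233 ] yaw -23.6 rms px 4.61
```

```bash
python3 -m pendant '[[[0.045,0,0,0,0,0,0.2],[0.09,0,-0.01,0,0,0,0.2],[0.135,0,-0.02,0,0,0,0.2],[0.18,0,-0.02,0,0,0,0.2],[0.2,0,-0.02,0,0,0,0.2]]]'|grep -E "tcp|force"
python3 - <<'E'
from chk import *
I={n:r.capture(n) for n in P}
SH["trailer"]=np.r_[SH["trailer"][:8],np.array([[x,13+y,z] for x in(-6,6) for y in(-6,6) for z in(40,45)])/1e3] # with box, no bar
run(I,{"trailer":((188,163,220,192),(190,203,228,222),rd,60,[.597,.204,0])})
a=I["top"][203:221,194:246].astype(int);np.set_printoptions(linewidth=250);print((a[...,0]-(a[...,1]+a[...,2])//2)[::2])
a=I["scene"][163:192,188:224].astype(int);print((a[...,0]-(a[...,1]+a[...,2])//2))
print("exp top: bed L,R ends, box roof",proj("top",[[.597,.2565,.014],[.597,.1745,.014],[.597,.2155,.045]]).round(1).tolist(),"scene box roof/foot",proj("scene",[[.597,.2155,.045],[.597,.2155,.012]]).round(1).tolist())
E
```

```text
tcp_pos: [0.6434, -0.0718, 0.3805]
contact_force: [0.1, -0.3, 0.0]
gripper_force: 0.0Traceback (most recent call last):
  File "<stdin>", line 4, in <module>
  File "chk.py", line 12, in run
    o={n:mk(I[n],q,g,thr) for n,q in (("scene",a),("top",b))}
         ~~^^^^^^^^^^^^^^
  File "chk.py", line 5, in mk
    m=(b>thr).astype(np.uint8);k,l,s,_=cv2.connectedComponentsWithStats(cv2.morphologyEx(m,cv2.MORPH_CLOSE,np.ones((17,17))));i=1+np.argmax(s[1:,4])
                                                                                                                                  ~~~~~~~~~^^^^^^^^^
    return _wrapfunc(a, 'argmax', axis=axis, out=out, **kwds)
    return bound(*args, **kwds)
ValueError: attempt to get argmax of an empty sequence
```

```bash
python3 -m pendant '[[[0.045,0,0,0,0,0,0.2],[0.09,0,0,0,0,0,0.2],[0.135,0,0,0,0,0,0.2],[0.18,0,0,0,0,0,0.2],[0.225,0,0,0,0,0,0.2]]]'|grep -E "tcp"
python3 - <<'E'
from chk import *
I={n:r.capture(n) for n in P}
np.set_printoptions(linewidth=250)
a=I["top"][203:221,194:246].astype(int);print((a[...,0]-(a[...,1]+a[...,2])//2)[::2])
a=I["scene"][163:192,188:224].astype(int);print((a[...,0]-(a[...,1]+a[...,2])//2))
print("exp top: bed L,R ends, box roof",proj("top",[[.597,.2565,.014],[.597,.1745,.014],[.597,.2155,.045]]).round(1).tolist(),"scene box roof/foot",proj("scene",[[.597,.2155,.045],[.597,.2155,.012]]).round(1).tolist())
SH["trailer"]=np.r_[SH["trailer"][:8],np.array([[x,13+y,z] for x in(-6,6) for y in(-6,6) for z in(40,45)])/1e3]
run(I,{"trailer":((188,163,220,192),(190,203,228,222),rd,60,[.597,.204,0])})
E
```

```text
tcp_pos: [0.6414, -0.2943, 0.3802]
[[ 38  38  40  41  43  42  43  40  37  36  35  37  36  33  32  37  39  40  37  37  40  42  40  41  38  37  39  42  42  41  44  43  40  38  41  45  48  47  49  49  48  51  56  52  48  48  50  56  63  67  68  68]
 [ 55  68  75  74  72  71  69  67  62  57  55  53  51  51  56  61  69  70  70  67  67  67  67  63  54  53  58  62  64  65  67  67  68  70  70  69  64  56  49  47  54  64  70  71  65  58  57  64  73  74  71  71]
 [ 49  62  64  59  58  59  56  49  45  45  45  44  44  44  49  54  59  59  59  62  63  64  63  58  48  36  26  24  28  36  44  50  56  60  59  51  39  30  28  28  30  35  40  44  44  40  38  41  44  43  40  39]
 [ 20  25  47  85 104 105 107 112 113 114 116 112 102  86  85 102 115 109  92  82  87 102 115 121 120 118 112  99  85  81  80  62  34  21  19  18  17  17  17  17  17  17  18  18  18  20  39  47  31  21  19  19]
 [ 15  20  40  94 148 169 168 169 172 174 177 181 181 176 168 163 164 173 174 170 164 156 147 144 140 139 138 137 141 141 136 107  52  19  15  15  16  15  14  14  13  14  14  14  15  18  41  35  19  14  13  12]
 [ 12  16 
[... 642 characters left out ...]
25  36  42  43  45  43  43  42  41  37  28  21  18  19  21  24  31  31  32  32  31  33  33  35  32  28  19  13  10   8   9   9   9   8   9   9   9  10   9  10   9  12  22  43  59  62  61  60]]
[[19 18 20 ... 15 14 13]
 [27 21 20 ... 18 16 15]
 [40 43 24 ... 22 21 19]
 ...
 [10 11 12 ... 61 56 23]
 [41  8 10 ... 13 14 13]
 [73 75 40 ... 13  3  9]]
exp top: bed L,R ends, box roof [[198.5, 213.8], [225.4, 213.4], [210.2, 212.1]] scene box roof/foot [[203.4, 171.6], [204.2, 178.6]]
{'scene': ([190.6, 168.4], [219.4, 187.6]), 'top': ([194.4, 203.9], [227.4, 218.6])}
trailer [0.6006 0.2016] yaw 2.5 rms px 2.16
trailer [0.5952 0.1985] yaw -1.7 rms px 1.03
trailer [0.6077 0.2049] yaw 5.1 rms px 2.06
```

The trailer gap reads about 21 mm, with the box at mid bed and everything within limits. Handing in.

```bash
python3 -c "
from plant import r
print(r.close_job())"
```

```text
the job is handed in; nothing more can be done
None
```

I set out both queues with the telephone box upright on the trailer, and handed the job in at about 28 s; no verdict came back, but my last camera measurements put every vehicle I placed and the box within the limits.

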